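Prop up the loading tray with the lab jack and load the cups

TASK

Get the loading tray ready: first take the V block off the tray and stand it upright on the middle of the green mat, then, without lifting the tray, press down on its floor and drag it back towards you along the rails until it sits against both yellow stops. Next turn the red knob to raise the lab jack until its pad just touches the tray's underside, pressing it only lightly and not lifting the tray off the rails, and only then stand all the cups from the worktop round the stand upright and side by side, flat on the tray's floor, leaving the tape roll, marker and chuck key where they are.

Things in the scene. Friction and masses are not known exactly. Their poses are not given: they have to be found in the camera images.
- stand: fixed stand with a scissor lab jack between two blue rails. Origin on the worktop under the centre of the tray's proper place; x along the rails, away from the robot, y across, z up. Rails (white nylon strips, y = +-101 mm, top z = 85 mm, x = -90 to 145 mm) carry the tray; side guides outside them (to z = 101 mm) leave it 3 mm of play each side.
- stop_line (a point): midway between the two yellow front stops, at the height of the rails: stop faces lie at x = -90.5 mm of the stand, at y = +-94 to +-128 mm, and rise to z = 101 mm. They end the tray's travel towards the robot.
- tray: loose aluminium tray with black rubber floor, 180 (x) by 230 mm (y), about 0.8 kg; origin at the centre of its underside, axes as the stand's. Floor 6 mm thick, rim 4 mm thick to 16 mm. Lies on the rails, at the start 35 to 53 mm too far along the stand's +x; origin at x = 0 (1 mm) of the stand when against the stops. Slides easily on the rails; its rubber grips a finger pressed down with 6 to 10 N.
- jack_knob (a joint): turn of the jack's red knob, rad, 0 to 10, at the start 1.0 to 3.8. It grows clockwise seen from above, which raises the platform and pad 4 mm per rad. At 0 the free pad's top is at z = 57 mm, 28 mm below the underside of the tray on its rails. Friction about 0.1 N m; stays where it is left.
- knob_grip (a point): middle of the knob's red bar grip (60 mm long, 14 wide, 26 tall, z = 54 to 80 mm), on the upright turning axis, 165 mm before the stand's origin (stand -x). x axis along the bar, z up. Under it a black hub, radius 17 mm, on a grey gear housing 50 x 46 mm, 44 mm tall.
- jack_pad (a joint): how far the sprung black rubber pad on top of the jack's platform is pressed down, m: 0 when free, 0.006 when it is fully down. It presses upward with 0.5 N when first touched and 0.4 N more for each mm.
- pad_top (a point): centre of the top of the pad (110 x 100 mm), under the middle of the tray's place
- jack_platform: the jack's steel platform, 120 x 110 mm, with the sprung pad on it (origin 57 mm below the free pad's top; see point pad_top)
- v_block: ground steel V block, 0.22 to 0.40 kg, 35 mm tall with a V groove in its top, standing on the tray at the start; origin at the centre of its underside, z up. The block is 49 mm long along its groove, which points 25 degrees (0.436 rad) anticlockwise from the body's x axis seen from above, and 39 mm wide across it between two flat upright sides (the natural grasp).
- mat: fixed round green mat, 90 mm in diameter, 4 mm thick, flat on the worktop; origin at the centre of its underside. It may be anywhere among the cups' places.
- tape_roll: roll of masking tape lying flat, 67 mm across, 24 mm high. Bystander: not to be disturbed. Origin at the centre of its underside.
- marker_pen: black marker, 140 mm long, 17 mm thick. Bystander: not to be disturbed. Origin at the centre of its underside.
- chuck_key: steel chuck key with a T bar, 120 mm. Bystander: not to be disturbed. Origin at the centre of its underside.
- cup_a: open steel cup, 64 mm across outside, 47 mm high, upright on the worktop; origin at the centre of its underside, z up the cup. One of three or four cups to be loaded; None if absent. (The crowd of like cups at the far left edge of the worktop, y above 0.7, is not part of the job.)
- cup_b: open steel cup, 64 mm across outside, 47 mm high, upright on the worktop; origin at the centre of its underside, z up the cup. One of three or four cups to be loaded; None if absent. (The crowd of like cups at the far left edge of the worktop, y above 0.7, is not part of the job.)
- cup_c: open steel cup, 64 mm across outside, 47 mm high, upright on the worktop; origin at the centre of its underside, z up the cup. One of three or four cups to be loaded; None if absent. (The crowd of like cups at the far left edge of the worktop, y above 0.7, is not part of the job.)
- cup_d: open steel cup, 64 mm across outside, 47 mm high, upright on the worktop; origin at the centre of its underside, z up the cup. One of three or four cups to be loaded; None if absent. (The crowd of like cups at the far left edge of the worktop, y above 0.7, is not part of the job.)

How it is judged (in metres and radians):
On the way, in this order (a step that is already met when the one before it is completed fails the run):
1. the V block stands upright on the mat (horizontal distance between v_block and mat below 0.03 m and z of v_block in the frame of mat below 0.008 m and angle between v_block's own z axis and vertical below 0.1 rad), for 0.2 s.
2. the tray lies on the rails against the front stops (x of tray in the frame of stand below 0.005 m and z of tray in the frame of stand below 0.0875 m and angle between the x axis of tray and the x axis of stand, either way round below 0.04 rad), for 0.2 s.
3. the jack's pad lightly touches the underside of the tray, which still lies on the rails against the stops (all of step 2 and contact force between jack_platform and tray between 0.2 and 2.4 N), for 0.5 s.
At the end, for the whole second after the job is handed in: V block upright on the mat, centres within 30 mm. Tray down on the rails (2.5 mm), within 5 mm of the stops and square (0.04 rad). Pad presses its underside with 0.2 to 2.4 N (pressed down at most 4 mm). Every cup present upright, at rest, flat on the tray floor inside the rim, not nested (all of step 1 and all of step 3 and z of cup_a in the frame of tray between 0.002 and 0.011 m and angle between each of cup_a, cup_b, cup_c, cup_d's own z axis and vertical below 0.1 rad and linear speed of each of cup_a, cup_b, cup_c, cup_d below 0.02 m/s and x of cup_a in the frame of tray between -0.062 and 0.062 m and y of cup_a in the frame of tray between -0.088 and 0.088 m and z of cup_b in the frame of tray between 0.002 and 0.011 m and x of cup_b in the frame of tray between -0.062 and 0.062 m and y of cup_b in the frame of tray between -0.088 and 0.088 m and z of cup_c in the frame of tray between 0.002 and 0.011 m and x of cup_c in the frame of tray between -0.062 and 0.062 m and y of cup_c in the frame of tray between -0.088 and 0.088 m and z of cup_d in the frame of tray between 0.002 and 0.011 m and x of cup_d in the frame of tray between -0.062 and 0.062 m and y of cup_d in the frame of tray between -0.088 and 0.088 m); the robot touches nothing.
It fails at once if the tray is lifted more than 10 mm above the rails (z of tray in the frame of stand above 0.095 m).
It fails at once if the jack is forced up hard against the tray (more than 12 N) (contact force between jack_platform and tray above 12 N).
It fails at once if a cup is set on the tray before the jack touches it (contact force between jack_platform and tray below 0.02 N and contact force between any of cup_a, cup_b, cup_c, cup_d and tray above 0.3 N).
It fails at once if the tape roll, marker or chuck key is pushed away (over 30 mm) (distance of any of tape_roll, marker_pen, chuck_key from where it was at the start of the episode above 0.03 m).
Of cup_a, cup_b, cup_c, cup_d only 3 to 4 are there at a start; the rules pass over those that are not, and their reading is None.
At some moment in a run one of cup_a, cup_b, cup_c, cup_d may be knocked a few centimetres aside while the robot is not near it.
Once in a run the grip may slacken for a moment while it holds something.
It also fails if it takes over 210 s, if anything falls off the work surface, if the arm or the gripper's body presses on something with over 40 N, if the wrist force passes 120 N, or if a joint passes its speed limit or range.

ROBOT

A 6-joint arm with a two-finger parallel gripper is mounted at the origin on a cart in front of the work surface, level with it; the furniture and walls round the work are solid. World frame = base frame: x ahead of the robot, y to its left, z up, the work surface at z = 0. Lengths are in m, angles in degrees, forces in N, time in s.
With the tool pointing down it reaches from about 0.25 to 0.725 m from the base axis. Payload 9.7 kg.
Tool frame: the origin (TCP) lies between the finger pads; the fingertips stand 19 mm ahead of it and the grasp point (between the pads) is the TCP; z points along the fingers, y is the line along which they close (so a half turn about z gives the same grasp; the last joint's range is limited). The gripper opens to 85 mm and grips with 20 to 120 N. Pads are 22 mm wide; open, the fingers measure 114 mm over their backs; the gripper's body (76 mm by 85 mm) begins 54 mm behind the grasp point. The pads swing forward as they close: fully open they stand 13 mm farther back than shut.
Start: joints at [67.552, 4.979, 10.078, 95.1, 0, 90], TCP at [0.21, 0.508, 0.25] pointing down, gripper open.
Joint ranges: [-179.16, 179.16], [-48.56, 103.87], [-65.8, 70.77], [-126.05, 130.52], [-82.76, 87.17], [-180, 180]. Speed limits (degrees/s): [127.2, 127.2, 147.25, 180, 180, 180].

INTERFACE

Orientations are given as [roll, pitch, yaw] about the fixed x, y, z axes, in that order (R = Rz(yaw) Ry(pitch) Rx(roll)).
In Python, from workcell import telemetry, camera, calibration, workorder gives the robot as it stands.
- The arm moves only by the tool play_rows, never from a script. Its argument "increments" is a list of rows, each a list of 3 entries, a list of its own where there are three numbers: the shift along the tool's x, y, z in mm, then the turn, a rotation vector about the tool's x, y, z in degrees, then the closure, from 0 (fully open) to 1 (shut). In form: [[[x, y, z], [ax, ay, az], jaw], ...]. A call has 1 to 20 rows; each row is the pose to reach, as a shift and turn from the pose commanded when the call began, along the tool's axes at that moment; what a row does not reach only later rows make up. A row lasts 1/10 s, in which the tool goes at most 50 mm and 8.59 degrees, less where a joint would pass 70% of its speed; a pose out of reach is approached as far as the arm can. A call with a gripper value outside its range is refused whole. The fingers move at their own pace and stop on an object; "grip_force" is the grip in N (left out, the last holds). Time passes only in rows, so rows that repeat a pose let the fingers close. It gives the time, the measured TCP pose, the force, the opening and the grip force at its end, in the units of the state.
- telemetry.get_obs(): the state, without advancing time (a new reading comes with each control period).
- camera(name): name is "scene" or "top"; returns (picture, depth): 420x560x3 uint8, red, green, blue; 420x560 float32, m along the optical axis (not along the pixel's ray), 0 where there is no reading.
- calibration(name): a dict with "vertical_fov" (degrees; the focal length in pixels is half the picture's height over the tangent of half this angle, whatever the lens; pixels are square), "cx", "cy" (the principal point, pixels), "rvec" (rotation vector, rad) and "tvec" (3), from world to camera coordinates, as OpenCV has them. Camera axes: x right, y down, z forward; pixel columns grow to the right and rows downward; lengths in m; the calibration is good to about 2 mm. A picture is of the moment at which its call begins. calibration takes no time and is no camera call.
- workorder.job_done(): hands the job in; it is judged then, once.
The state is a dict: "time": time; "q": joint angles; "qd": joint speeds; "joint_efforts": joint torques, N m; "ee_pos": TCP position; "tcp_rot": TCP orientation; "wrist_force": force on the tool from outside, world axes, zero at the start; "torque": the same for the moment, N m; "opening": finger opening in m; "grasp_force": force on a finger pad.
Only numpy, scipy, OpenCV 4.12 (cv2) and the standard library are available. Lean on these libraries where they do the work, as an engineer would, in place of code of your own. Each camera call takes 0.05 s, during which the arm holds its last target. There are 200 camera calls.

## Working session

There is one attempt and no reset: what is moved stays moved. The work goes in short steps, Python scripts to look and compute and a tool call to move; the robot and the scene stay as the last step left them, time stands still between calls to the robot, and variables do not carry over. Pictures are saved under pics/ and viewed, at most 14 in all, crops included, and the job is handed in when it is done.

Besides the shell and the picture viewer there is one more tool, called as name([rows], argument=value, ...), one row to a line, values as JSON. play_rows: Moves the arm, as the interface text tells. Its arguments: {"type":"object","properties":{"increments":{"type":"array"},"grip_force":{"type":"number"}},"required":["increments"]}

```bash
ls; mkdir -p pics; cat > h.py <<'E'
import numpy as np, cv2
from workcell import telemetry, camera, calibration, workorder
def cal(n):
    c=calibration(n); f=210/np.tan(np.radians(c["vertical_fov"])/2)
    R=cv2.Rodrigues(np.array(c["rvec"],float))[0]; return f,c["cx"],c["cy"],R,np.array(c["tvec"],float)
def cloud(n,d):
    f,cx,cy,R,t=cal(n); v,u=np.mgrid[:420,:560]
    P=np.stack([(u-cx)/f*d,(v-cy)/f*d,d],-1)
    return (P-t)@R
def shot(n,name=None):
    p,d=camera(n)
    if name: cv2.imwrite(f"pics/{name}.png",p[:,:,::-1])
    W=cloud(n,d); W[d==0]=np.nan
    return p,d,W
E
python3 - <<'E'
from h import *
o=telemetry.get_obs(); print(o)
for n in("top","scene"):
    c=calibration(n);print(c)
    p,d,W=shot(n,n+"0"); np.savez(f"{n}0.npz",p=p,W=W)
    R=cal(n)[3];t=cal(n)[4];print(-R.T@t)
E
```

```text
pics
{'time': 0.0, 'q': array([ 6.75518637e+01,  5.01104249e+00,  1.00315907e+01,  9.50981030e+01,
       -1.63124665e-03,  8.99994357e+01]), 'qd': array([-0.0381455 ,  0.04485964,  0.02418021, -0.04210116, -0.02136313,
        0.02454951]), 'joint_efforts': array([-2.12984771e-03, -5.20395219e+01,  4.64800608e+01,  1.65514107e-02,
       -3.10164060e-04, -6.54937651e-06]), 'ee_pos': array([0.20994256, 0.50812684, 0.24955795]), 'tcp_rot': array([-1.79922445e+02,  1.63048137e-03,  1.57552430e+02]), 'wrist_force': array([-0.73819903, -0.36621677,  0.32702145]), 'torque': array([-0.02957294,  0.01850921,  0.04041349]), 'grasp_force': 0.0, 'opening': 0.08529101565957255}
{'vertical_fov': 49.41108830717051, 'cx': 283.7283784367701, 'cy': 203.92064393385672, 'rvec': array([ 2.18642254, -2.14623876,  0.13001197]), 'tvec': array([0.26735844, 0.53893903, 1.31415921])}
[0.38226627 0.28510559 1.36438174]
{'vertical_fov': 56.648087706768294, 'cx': 275.943818698317, 'cy': 209.55342224079115, 'rvec': array([ 0.87329094, -2.16229193,  1.42341756]), 'tvec': array([0.5772212 , 0.14750211, 0.82791279])}
[-0.06788181  0.90705065  0.46155385]
```

View pics/top0.png

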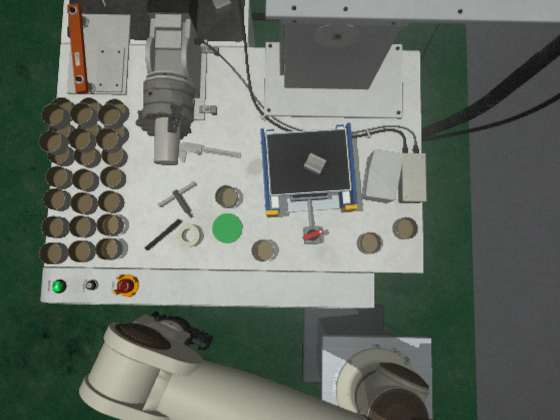

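View pics/scene0.png

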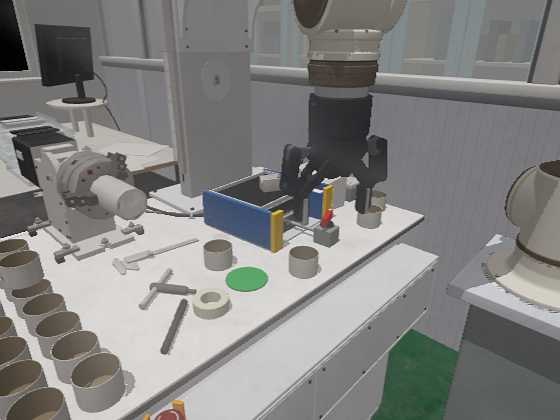

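The top view shows four cups at about (228,196), (264,250), (370,242) and (404,228). The mat is at (228,228), the V block at (315,163), the knob at (313,236) and the yellow stops at (272,211) and (350,207). The scene view confirms this layout.

```bash
cat >> h.py <<'E'
def cups(W,seeds,zlo=.03,zhi=.06):
    out=[]
    for u,v in seeds:
        S=W[v-18:v+19,u-18:u+19].reshape(-1,3); S=S[(S[:,2]>zlo)&(S[:,2]<zhi)]
        r=cv2.minEnclosingCircle(S[:,:2].astype(np.float32)); out.append((np.round(r[0],4),round(r[1],4),np.round(np.percentile(S[:,2],95),3)))
    return out
def blob(W,m):
    k,l,s,c=cv2.connectedComponentsWithStats(m.astype(np.uint8))
    for i in range(1,k):
        if s[i,4]>12:
            P=W[l==i]; P=P[~np.isnan(P[:,0])]; r=cv2.minAreaRect(P[:,:2].astype(np.float32)); print(np.round(c[i]),s[i,4],np.round(r[0],4),np.round(r[1],4),round(r[2],1),'z',np.round(np.percentile(P[:,2],[5,50,95]),3))
E
python3 - <<'E'
from h import *
z=np.load("top0.npz");p=z["p"].astype(int);W=z["W"]
for c in cups(W,[(228,196),(264,250),(370,242),(404,228)]):print(c)
r,g,b=p[...,0],p[...,1],p[...,2]
ROI=np.zeros((420,560),bool);ROI[110:265,160:425]=1
print("green");blob(W,ROI&(g>r+40)&(g>b+30))
print("red");blob(W,ROI&(r>g+60)&(r>b+60)&(g<100))
print("yellow");blob(W,ROI&(r>b+70)&(g>b+50))
print("blue");blob(W,ROI&(b>r+40))
print("zhi vblock");m=np.zeros_like(ROI);m[148:180,295:335]=1
blob(W,m&(W[...,2]>.112))
m[:]=0;m[125:205,262:358]=1
print("rim");blob(W,m&(W[...,2]>.094)&(W[...,2]<.112)&~(b>r+30)&(r>110))
print("tray dark");blob(W,m&(W[...,2]>.085)&(W[...,2]<.112)&~(b>r+30))
E
python3 -c "
import cv2;p=cv2.imread('pics/top0.png')[110:270,190:430];cv2.imwrite('pics/c0.png',cv2.resize(p,None,fx=3.3,fy=3.3,interpolation=2))"
```

```text
(array([0.5544, 0.4481]), 0.0323, np.float64(0.048))
(array([0.3988, 0.3381]), 0.0319, np.float64(0.05))
(array([0.426 , 0.0279]), 0.0325, np.float64(0.049))
(array([ 0.4714, -0.0782]), 0.0329, np.float64(0.05))
green
[227. 228.] 701 [0.4626 0.4457] [0.0874 0.0863] 63.9 z [-0.001  0.003  0.008]
red
[311. 235.] 75 [0.4433 0.1985] [0.0121 0.0492] 21.4 z [0.073 0.078 0.083]
yellow
[351. 207.] 56 [0.5223 0.0902] [0.0105 0.035 ] 7.0 z [0.081 0.1   0.105]
[272. 212.] 57 [0.5029 0.3114] [0.0112 0.0309] 2.0 z [0.084 0.1   0.104]
blue
[352. 163.] 259 [0.6466 0.0886] [0.2303 0.0098] 5.0 z [0.097 0.101 0.105]
[264. 170.] 245 [0.6248 0.3339] [0.2303 0.0086] 4.9 z [0.096 0.1   0.104]
zhi vblock
[314. 162.] 249 [0.6406 0.1954] [0.0496 0.0401] 64.4 z [0.114 0.122 0.129]
rim
[307. 159.] 424 [0.6498 0.2119] [0.1813 0.2305] 5.0 z [0.095 0.1   0.104]
tray dark
[308. 161.] 4888 [0.6517 0.2105] [0.1915 0.2341] 5.1 z [0.087 0.091 0.1  ]
[346. 196.] 28 [0.5547 0.1027] [0.0177 0.0185] 12.5 z [0.085 0.087 0.09 ]
[276. 202.] 20 [0.5338 0.3024] [0.0144 0.0169] 1.3 z [0.085 0.087 0.089]
```

View pics/c0.png

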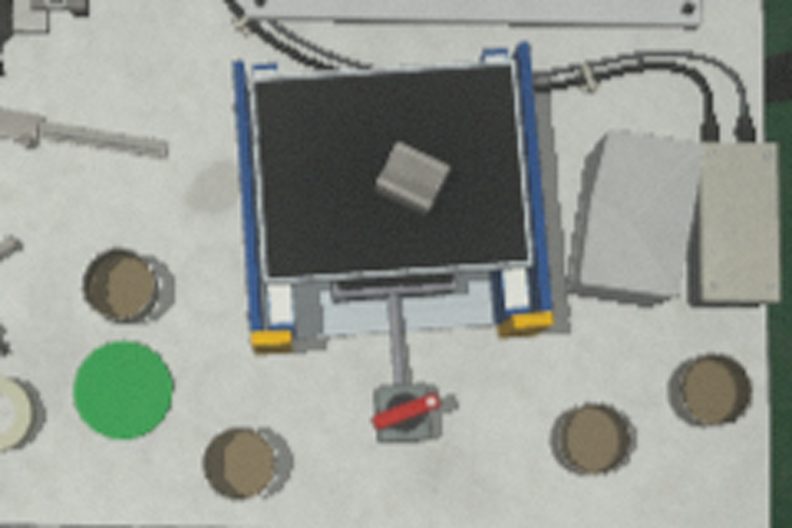

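```bash
cat >> h.py <<'E'
from scipy.spatial.transform import Rotation as Ro
def mv(*targets):
    o=telemetry.get_obs(); R=Ro.from_euler("xyz",o["tcp_rot"],degrees=True)
    print("now",round(o["time"],2),np.round(o["ee_pos"],4),np.round(o["tcp_rot"],1),"q6",round(o["q"][5],1),"F",np.round(o["wrist_force"],1),"open",round(o["opening"],4))
    for x,y,z,yaw in targets:
        d=R.inv().apply(np.array([x,y,z])-o["ee_pos"])*1000
        w=(R.inv()*Ro.from_euler("xyz",[180,0,yaw],degrees=True)).as_rotvec(degrees=True)
        print(np.round(d,1).tolist(),np.round(w,1).tolist())
S0=np.array([.608,.208]); SY=5.0
def st(x,y):
    a=np.radians(SY); return S0+np.array([x*np.cos(a)-y*np.sin(a),x*np.sin(a)+y*np.cos(a)])/1000
E
python3 - <<'E'
from h import *
mv((.6406,.1954,.25,64.4),(.6406,.1954,.114,64.4))
E
```

```text
now 0.1 [0.2099 0.5082 0.2497] [-179.9   -0.   157.6] q6 90.0 F [-0.1 -0.1 -0.1] open 0.0854
[-517.5, -124.6, -0.2] [-0.1, 0.1, 93.2]
[-517.5, -124.4, 135.8] [-0.1, 0.1, 93.2]
```

play_rows([
  [[-60, -10, 0], [0, 0, 8], 0],
  [[-110, -20, 0], [0, 0, 16], 0],
  [[-160, -35, 0], [0, 0, 24], 0],
  [[-210, -50, 0], [0, 0, 32], 0],
  [[-255, -60, 0], [0, 0, 40], 0],
  [[-300, -70, 0], [0, 0, 48], 0],
  [[-345, -80, 0], [0, 0, 56], 0],
  [[-390, -95, 0], [0, 0, 64], 0],
  [[-435, -105, 0], [0, 0, 72], 0],
  [[-480, -115, 0], [0, 0, 80], 0],
  [[-517.5, -124.5, 0], [0, 0, 88], 0],
  [[-517.5, -124.5, 0], [0, 0, 93.2], 0],
  [[-517.5, -124.5, 0], [0, 0, 93.2], 0],
  [[-517.5, -124.5, 0], [0, 0, 93.2], 0],
  [[-517.5, -124.5, 0], [0, 0, 93.2], 0],
], grip_force=40)

```text
time: 1.6
ee_pos: [0.6402, 0.1963, 0.2506]
tcp_rot: [180.0, -0.0, 64.5]
wrist_force: [-0.2, 0.4, -0.1]
opening: 0.0854
grasp_force: 0.0
```

```bash
python3 - <<'E'
from h import *
mv((.6406,.1954,.113,64.4))
p,d,W=shot("scene","s1")
E
```

```text
now 1.6 [0.6402 0.1963 0.2506] [180.   -0.   64.5] q6 132.5 F [-0.2  0.4 -0.1] open 0.0854
[-0.7, 0.7, 137.6] [0.0, -0.0, 0.1]
```

View pics/s1.png

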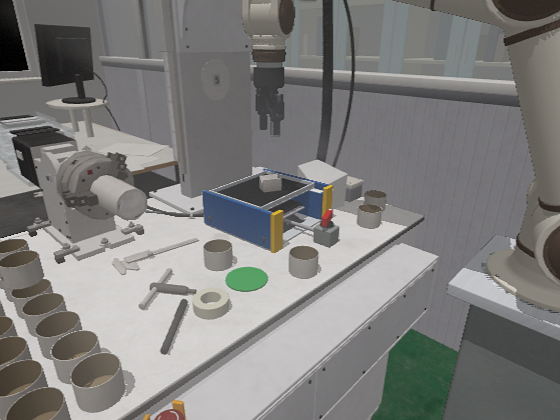

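The gripper at (268,120) hangs clear above the V block at (268,183). I'll descend and grip.

play_rows([
  [[0, 0, 30], [0, 0, 0], 0],
  [[0, 0, 60], [0, 0, 0], 0],
  [[0, 0, 90], [0, 0, 0], 0],
  [[0, 0, 110], [0, 0, 0], 0],
  [[0, 0, 125], [0, 0, 0], 0],
  [[0, 0, 137], [0, 0, 0], 0],
  [[0, 0, 137], [0, 0, 0], 0],
  [[0, 0, 137], [0, 0, 0], 0.6],
  [[0, 0, 137], [0, 0, 0], 0.8],
  [[0, 0, 137], [0, 0, 0], 0.8],
  [[0, 0, 137], [0, 0, 0], 0.8],
  [[0, 0, 137], [0, 0, 0], 0.8],
  [[0, 0, 137], [0, 0, 0], 0.8],
  [[0, 0, 137], [0, 0, 0], 0.8],
  [[0, 0, 137], [0, 0, 0], 0.8],
], grip_force=50)

```text
time: 3.15
ee_pos: [0.6412, 0.1959, 0.1146]
tcp_rot: [179.9, -0.1, 64.4]
wrist_force: [-0.7, 0.8, 6.1]
opening: 0.0391
grasp_force: 51.5
```

play_rows([
  [[0, 0, -20], [0, 0, 0], 0.8],
  [[0, 0, -45], [0, 0, 0], 0.8],
  [[0, 0, -75], [0, 0, 0], 0.8],
  [[0, 0, -105], [0, 0, 0], 0.8],
  [[0, 0, -110], [0, 0, 0], 0.8],
  [[0, 0, -110], [0, 0, 0], 0.8],
])

```text
time: 3.75
ee_pos: [0.6412, 0.1957, 0.2233]
tcp_rot: [180.0, -0.0, 64.3]
wrist_force: [0.1, -0.4, -4.6]
opening: 0.0393
grasp_force: 51.4
```

```bash
python3 - <<'E'
from h import *
mv((.4626,.4457,.13,180),(.4626,.4457,.03,180))
print(telemetry.get_obs()["grasp_force"])
p,d,W=shot("top")
for c in cups(W,[(228,196),(264,250),(370,242),(404,228)]):print(c)
E
```

```text
now 3.75 [0.6412 0.1957 0.2233] [180.   -0.   64.3] q6 132.6 F [ 0.1 -0.4 -4.6] open 0.0393
[148.0, -269.3, 93.1] [0.1, 0.0, -115.7]
[148.0, -269.3, 193.1] [0.1, 0.0, -115.7]
51.42631975002587Traceback (most recent call last):
  File "<stdin>", line 5, in <module>
  File "h.py", line 19, in cups
    r=cv2.minEnclosingCircle(S[:,:2].astype(np.float32)); out.append((np.round(r[0],4),round(r[1],4),np.round(np.percentile(S[:,2],95),3)))
                                                                                                              ~~~~~~~~~~~~~^^^^^^^^^^^
    return _quantile_unchecked(
        a, q, axis, out, overwrite_input, method, keepdims, weights)
    return _ureduce(a,
                    func=_quantile_ureduce_func,
    ...<5 lines>...
                    overwrite_input=overwrite_input,
                    method=method)
    r = func(a, **kwargs)
    result = _quantile(arr,
                       quantiles=q,
    ...<2 lines>...
                       out=out,
                       weights=wgt)
    slices_having_nans = np.isnan(arr[-1, ...])
                                  ~~~^^^^^^^^^
IndexError: index -1 is out of bounds for axis 0 with size 0
```

play_rows([
  [[15, -25, 0], [0, 0, -8], 0.85],
  [[30, -55, 0], [0, 0, -16], 0.85],
  [[45, -85, 0], [0, 0, -24], 0.85],
  [[60, -115, 0], [0, 0, -32], 0.85],
  [[80, -145, 0], [0, 0, -40], 0.85],
  [[95, -175, 0], [0, 0, -48], 0.85],
  [[110, -200, 0], [0, 0, -56], 0.85],
  [[125, -225, 0], [0, 0, -64], 0.85],
  [[135, -245, 0], [0, 0, -72], 0.85],
  [[143, -260, 15], [0, 0, -80], 0.85],
  [[148, -269, 35], [0, 0, -88], 0.85],
  [[148, -269, 55], [0, 0, -96], 0.85],
  [[148, -269, 75], [0, 0, -104], 0.85],
  [[148, -269, 90], [0, 0, -112], 0.85],
  [[148, -269, 110], [0, 0, -116], 0.85],
  [[148, -269, 130], [0, 0, -116], 0.85],
  [[148, -269, 140], [0, 0, -116], 0.85],
  [[148, -269, 140], [0, 0, -116], 0.85],
], grip_force=70)

```text
time: 5.6
ee_pos: [0.4611, 0.4443, 0.08]
tcp_rot: [-179.8, -0.2, -179.7]
wrist_force: [0.3, 1.0, -2.8]
opening: 0.0387
grasp_force: 76.6
```

```bash
python3 - <<'E'
from h import *
mv((.4626,.4457,.0285,180))
print(telemetry.get_obs()["grasp_force"])
p,d,W=shot("scene","s2")
E
```

```text
now 5.6 [0.4611 0.4443 0.08  ] [-179.8   -0.2 -179.7] q6 43.6 F [ 0.3  1.  -2.8] open 0.0387
[-1.7, 1.6, 51.5] [-0.2, -0.2, 0.3]
76.56394964084029
```

View pics/s2.png

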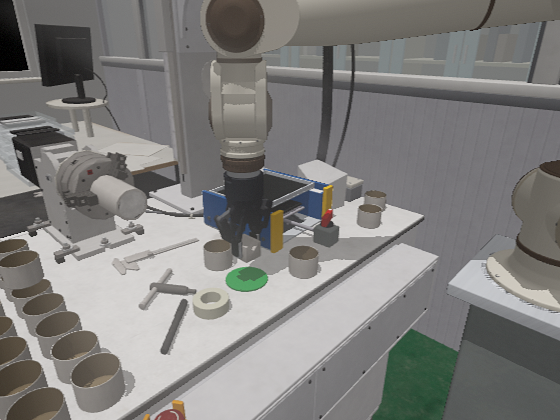

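The block at (250,247) is held above the mat, and the way down is clear.

play_rows([
  [[-1, 1, 15], [0, 0, 0], 0.85],
  [[-1, 1, 30], [0, 0, 0], 0.85],
  [[-1, 1, 40], [0, 0, 0], 0.85],
  [[-1, 1, 47], [0, 0, 0], 0.85],
  [[-1, 1, 51], [0, 0, 0], 0.85],
  [[-1, 1, 51.5], [0, 0, 0], 0.85],
  [[-1, 1, 51.5], [0, 0, 0], 0.85],
])

```text
time: 6.35
ee_pos: [0.4635, 0.4467, 0.0321]
tcp_rot: [180.0, 0.0, -179.6]
wrist_force: [0.3, 0.9, -3.3]
opening: 0.0387
grasp_force: 76.7
```

play_rows([
  [[0, 0, 0.5], [0, 0, 0], 0.85],
  [[0, 0, 0.5], [0, 0, 0], 0.85],
  [[0, 0, 0.5], [0, 0, 0], 0.85],
])

```text
time: 6.65
ee_pos: [0.4635, 0.4466, 0.0316]
tcp_rot: [180.0, 0.0, -179.6]
wrist_force: [-0.2, 0.6, -3.9]
opening: 0.0389
grasp_force: 76.7
```

play_rows([
  [[0, 0, 1], [0, 0, 0], 0.85],
  [[0, 0, 2], [0, 0, 0], 0.85],
  [[0, 0, 2], [0, 0, 0], 0.85],
  [[0, 0, 2], [0, 0, 0], 0.85],
])

```text
time: 7.05
ee_pos: [0.4633, 0.4465, 0.0292]
tcp_rot: [-180.0, -0.0, -179.6]
wrist_force: [-0.3, 0.1, -2.7]
opening: 0.0394
grasp_force: 45.7
```

play_rows([
  [[0, 0, 1], [0, 0, 0], 0.85],
  [[0, 0, 1.5], [0, 0, 0], 0.85],
  [[0, 0, 1.5], [0, 0, 0], 0.85],
  [[0, 0, 1.5], [0, 0, 0], 0.85],
])

```text
time: 7.45
ee_pos: [0.4633, 0.4465, 0.0278]
tcp_rot: [-180.0, -0.0, -179.6]
wrist_force: [0.2, -0.0, -3.2]
opening: 0.0388
grasp_force: 77.8
```

play_rows([
  [[0, 0, 0.5], [0, 0, 0], 0.85],
  [[0, 0, 1], [0, 0, 0], 0.85],
  [[0, 0, 1.5], [0, 0, 0], 0.85],
  [[0, 0, 1.5], [0, 0, 0], 0.85],
  [[0, 0, 1.5], [0, 0, 0], 0.85],
])

```text
time: 7.95
ee_pos: [0.4634, 0.4465, 0.0276]
tcp_rot: [180.0, 0.0, -179.7]
wrist_force: [-3.9, -3.5, 7.5]
opening: 0.039
grasp_force: 79.1
```

Contact made (force up by 10 N). Release and rise.

play_rows([
  [[0, 0, -0.5], [0, 0, 0], 0.6],
  [[0, 0, -0.5], [0, 0, 0], 0.3],
  [[0, 0, -0.5], [0, 0, 0], 0.3],
  [[0, 0, -0.5], [0, 0, 0], 0.3],
  [[0, 0, -20], [0, 0, 0], 0.3],
  [[0, 0, -50], [0, 0, 0], 0.3],
  [[0, 0, -100], [0, 0, 0], 0.3],
  [[0, 0, -150], [0, 0, 0], 0.3],
  [[0, 0, -170], [0, 0, 0], 0.3],
  [[0, 0, -170], [0, 0, 0], 0.3],
  [[0, 0, -170], [0, 0, 0], 0.3],
])

```text
time: 9.05
ee_pos: [0.4634, 0.4466, 0.1959]
tcp_rot: [180.0, 0.0, -179.6]
wrist_force: [-0.0, -0.2, -1.5]
opening: 0.06
grasp_force: 0.0
```

```bash
python3 - <<'E'
from h import *
p,d,W=shot("scene","s3")
o=telemetry.get_obs();print(o["opening"])
m=np.zeros((420,560),bool);m[225:290,215:285]=1
blob(W,m&(W[...,2]>.034)&(W[...,2]<.045))
# floor press point: tray local; fingers closed. target pressing at tray centre x, over stand axis
a=st(60,0); b=st(15,0); print(a,b); mv((*a,.19,185),(*a,.125,185),(*b,.12,185))
E
```

```text
0.0597828218855055
[260. 233.] 188 [0.5535 0.3321] [0.1345 0.0339] 19.3 z [0.035 0.039 0.044]
[223. 248.] 144 [0.5427 0.4384] [0.0355 0.0676] 52.0 z [0.035 0.04  0.044]
[249. 261.] 94 [0.4647 0.4328] [0.0126 0.0504] 90.0 z [0.034 0.037 0.039]
[238. 266.] 74 [0.4655 0.4647] [0.0521 0.0093] 2.4 z [0.034 0.038 0.04 ]
[0.66777168 0.21322934] [0.62294292 0.20930734]
now 9.1 [0.4631 0.4463 0.1948] [-1.799e+02 -1.000e-01 -1.796e+02] q6 43.6 F [ 0.2 -0.1  0.5] open 0.0598
[-203.2, -234.3, 4.8] [-0.1, -0.1, -4.6]
[-203.3, -234.3, 69.8] [-0.1, -0.1, -4.6]
[-158.4, -237.9, 74.9] [-0.1, -0.1, -4.6]
```

View pics/s3.png

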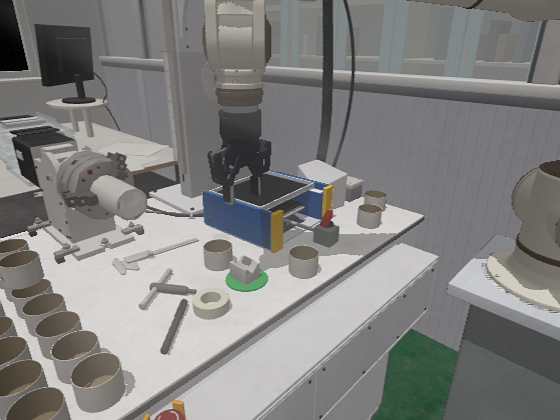

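The V block at (246,268) stands upright on the mat, about 2 mm off centre. Next, with the fingers shut, I'll go over the tray floor.

play_rows([
  [[-40, -45, 0], [0, 0, -1], 1],
  [[-80, -90, 0], [0, 0, -2], 1],
  [[-115, -135, 0], [0, 0, -3], 1],
  [[-150, -180, 0], [0, 0, -4], 1],
  [[-180, -215, 0], [0, 0, -4.6], 1],
  [[-193, -234, 0], [0, 0, -4.6], 1],
  [[-193, -234, 0], [0, 0, -4.6], 1],
  [[-193, -234, 15], [0, 0, -4.6], 1],
  [[-193, -234, 35], [0, 0, -4.6], 1],
  [[-193, -234, 55], [0, 0, -4.6], 1],
  [[-193, -234, 70], [0, 0, -4.6], 1],
  [[-193, -234, 77], [0, 0, -4.6], 1],
  [[-193, -234, 79], [0, 0, -4.6], 1],
  [[-193, -234, 79], [0, 0, -4.6], 1],
  [[-193, -234, 79], [0, 0, -4.6], 1],
])

```text
time: 10.6
ee_pos: [0.6581, 0.2139, 0.1184]
tcp_rot: [180.0, 0.1, -175.0]
wrist_force: [0.1, 0.5, 0.0]
opening: -0.0001
grasp_force: 0.0
```

play_rows([
  [[0, 0, 1], [0, 0, 0], 1],
  [[0, 0, 2], [0, 0, 0], 1],
  [[0, 0, 2.5], [0, 0, 0], 1],
  [[0, 0, 2.5], [0, 0, 0], 1],
  [[0, 0, 2.5], [0, 0, 0], 1],
])

```text
time: 11.1
ee_pos: [0.6577, 0.2137, 0.1148]
tcp_rot: [-180.0, -0.0, -175.0]
wrist_force: [0.4, -0.1, -0.4]
opening: -0.0001
grasp_force: 0.0
```

play_rows([
  [[0, 0, 1], [0, 0, 0], 1],
  [[0, 0, 2], [0, 0, 0], 1],
  [[0, 0, 3], [0, 0, 0], 1],
  [[0, 0, 3.5], [0, 0, 0], 1],
  [[0, 0, 3.5], [0, 0, 0], 1],
  [[0, 0, 3.5], [0, 0, 0], 1],
])

```text
time: 11.7
ee_pos: [0.6577, 0.2137, 0.1113]
tcp_rot: [180.0, -0.0, -175.0]
wrist_force: [-0.1, -0.9, 0.4]
opening: 0.0002
grasp_force: 0.0
```

play_rows([
  [[0, 0, 1], [0, 0, 0], 1],
  [[0, 0, 1], [0, 0, 0], 1],
  [[0, 0, 1.5], [0, 0, 0], 1],
  [[0, 0, 1.5], [0, 0, 0], 1],
  [[0, 0, 1.5], [0, 0, 0], 1],
])

```text
time: 12.2
ee_pos: [0.6578, 0.2137, 0.1101]
tcp_rot: [180.0, 0.0, -175.0]
wrist_force: [-2.1, -0.8, 3.2]
opening: 0.0002
grasp_force: 1.8
```

play_rows([
  [[0, 0, 0.4], [0, 0, 0], 1],
  [[0, 0, 0.7], [0, 0, 0], 1],
  [[0, 0, 0.7], [0, 0, 0], 1],
  [[0, 0, 0.7], [0, 0, 0], 1],
])

```text
time: 12.6
ee_pos: [0.6578, 0.2137, 0.1101]
tcp_rot: [180.0, 0.0, -175.0]
wrist_force: [-3.3, -0.5, 8.1]
opening: 0.0003
grasp_force: 3.8
```

play_rows([
  [[1, 0, 0], [0, 0, 0], 1],
  [[3, 0, 0], [0, 0, 0], 1],
  [[6, 0, 0], [0, 0, 0], 1],
  [[9, 0, 0], [0, 0, 0], 1],
  [[12, 0, 0], [0, 0, 0], 1],
  [[15, 0, 0], [0, 0, 0], 1],
  [[18, 0, 0], [0, 0, 0], 1],
  [[20, 0, 0], [0, 0, 0], 1],
  [[20, 0, 0], [0, 0, 0], 1],
  [[20, 0, 0], [0, 0, 0], 1],
])

```text
time: 13.6
ee_pos: [0.6384, 0.2121, 0.1101]
tcp_rot: [180.0, 0.1, -175.0]
wrist_force: [0.5, 0.9, 7.0]
opening: 0.0003
grasp_force: 3.4
```

```bash
cat >> h.py <<'E'
def tray(W,p):
    p=p.astype(int); r,g,b=p[...,0],p[...,1],p[...,2]
    m=np.zeros((420,560),bool);m[120:215,255:362]=1
    k=m&(W[...,2]>.094)&(W[...,2]<.112)&~(b>r+30)&(r>110)&~((r>b+40))
    blob(W,k)
    blob(W,m&(W[...,2]>.085)&(W[...,2]<.098)&(r<70))
E
python3 - <<'E'
from h import *
p,d,W=shot("top","t4"); tray(W,p)
E
```

```text
[273. 150.] 100 [0.6697 0.3171] [0.0636 0.1346] 62.3 z [0.096 0.1   0.103]
[287. 197.] 86 [0.5422 0.2607] [0.1421 0.0513] 71.6 z [0.096 0.1   0.105]
[288. 174.] 1923 [0.6272 0.2566] [0.1704 0.1245] 5.3 z [0.086 0.091 0.095]
```

play_rows([
  [[3, 0, 0], [0, 0, 0], 1],
  [[6, 0, 0], [0, 0, 0], 1],
  [[9, 0, 0], [0, 0, 0], 1],
  [[12, 0, 0], [0, 0, 0], 1],
  [[15, 0, 0], [0, 0, 0], 1],
  [[17, 0, 0], [0, 0, 0], 1],
  [[18, 0, 0], [0, 0, 0], 1],
  [[18, 0, 0], [0, 0, 0], 1],
])

```text
time: 14.45
ee_pos: [0.6206, 0.2106, 0.1101]
tcp_rot: [180.0, 0.1, -175.1]
wrist_force: [1.6, 0.6, 7.0]
opening: -0.0001
grasp_force: 3.1
```

play_rows([
  [[1, 0, 0], [0, 0, 0], 1],
  [[2, 0, 0], [0, 0, 0], 1],
  [[3, 0, 0], [0, 0, 0], 1],
  [[4, 0, 0], [0, 0, 0], 1],
  [[4, 0, 0], [0, 0, 0], 1],
])

```text
time: 14.95
ee_pos: [0.6168, 0.2103, 0.1101]
tcp_rot: [180.0, 0.2, -175.1]
wrist_force: [2.8, -0.8, 6.1]
opening: -0.0
grasp_force: 3.0
```

play_rows([
  [[1, 0, 0], [0, 0, 0], 1],
  [[2, 0, 0], [0, 0, 0], 1],
  [[2, 0, 0], [0, 0, 0], 1],
])

```text
time: 15.25
ee_pos: [0.615, 0.2101, 0.1101]
tcp_rot: [180.0, 0.2, -175.1]
wrist_force: [5.1, 0.3, 6.9]
opening: 0.0003
grasp_force: 2.8
```

```bash
python3 - <<'E'
from h import *
p,d,W=shot("top","t5"); tray(W,p)
cv2.imwrite("pics/c5.png",cv2.resize(p[120:250,220:390,::-1],None,fx=4.5,fy=4.5,interpolation=2))
E
```

```text
[279. 181.] 184 [0.6053 0.2577] [0.1809 0.1308] 5.0 z [0.096 0.1   0.104]
[288. 181.] 1892 [0.6058 0.2544] [0.1704 0.1259] 5.3 z [0.087 0.091 0.095]
```

View pics/c5.png

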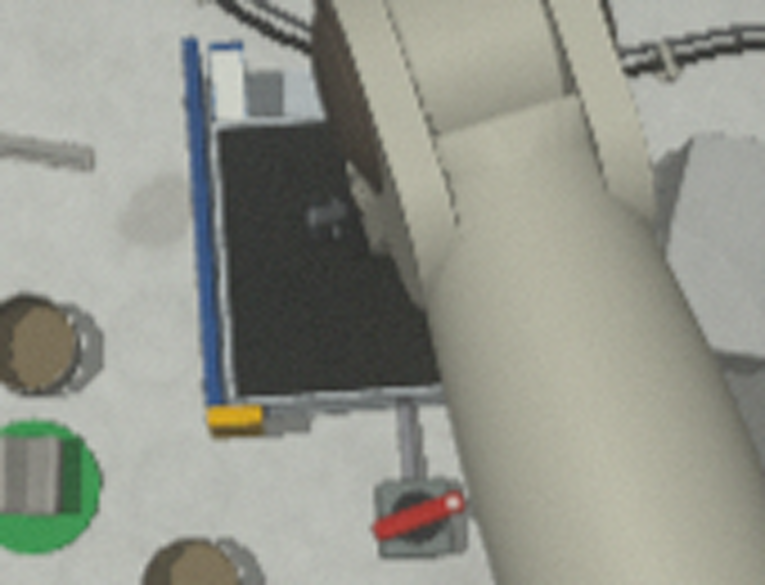

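The left front corner reaches the yellow stop at (235,410 in the crop). I'll press on a little to seat both sides.

play_rows([
  [[1, 0, 0], [0, 0, 0], 1],
  [[2, 0, 0], [0, 0, 0], 1],
  [[3, 0, 0], [0, 0, 0], 1],
  [[3, 0, 0], [0, 0, 0], 1],
  [[3, 0, 0], [0, 0, 0], 1],
])

```text
time: 15.8
ee_pos: [0.6121, 0.2099, 0.1101]
tcp_rot: [180.0, 0.2, -175.1]
wrist_force: [4.3, 0.8, 6.3]
opening: -0.0002
grasp_force: 2.9
```

```bash
python3 - <<'E'
from h import *
z=np.load("top0.npz");W=z["W"];p=z["p"].astype(int)
a=np.radians(5);d=W[...,:2]-S0; X=(d[...,0]*np.cos(a)+d[...,1]*np.sin(a))*1000; Y=(-d[...,0]*np.sin(a)+d[...,1]*np.cos(a))*1000
for v in range(194,202):
    print(v,[(int(X[v,u]),int(Y[v,u]),int(W[v,u,2]*1000),int(p[v,u].sum()/3)) for u in range(290,330,5)])
z=np.load("scene0.npz");W=z["W"];d=W[...,:2]-S0; X=(d[...,0]*np.cos(a)+d[...,1]*np.sin(a))*1000; Y=(-d[...,0]*np.sin(a)+d[...,1]*np.cos(a))*1000
m=(abs(Y)<50)&(X>-65)&(X<-40)&(W[...,2]<.083)&(W[...,2]>.04)
v,u=np.nonzero(m);print(len(v));
for i in range(0,len(v),max(1,len(v)//25)):print(v[i],u[i],int(X[v[i],u[i]]),int(Y[v[i],u[i]]),round(W[v[i],u[i],2]*1000,1),z["p"][v[i],u[i]])
k=st(-165,0);print(k);mv((.6121,.2099,.2,185),(*k,.2,290),(*k,.07,290))
E
```

```text
194 [(-47, 56, 91, 143), (-44, 41, 59, 117), (-45, 27, 59, 75), (-46, 12, 62, 60), (-48, -1, 66, 55), (-49, -15, 64, 55), (-50, -29, 65, 54), (-50, -44, 58, 55)]
195 [(-45, 55, 47, 87), (-48, 41, 63, 61), (-48, 27, 62, 55), (-49, 12, 58, 55), (-51, 0, 65, 58), (-52, -15, 64, 55), (-52, -30, 60, 59), (-52, -45, 52, 71)]
196 [(-48, 56, 49, 95), (-50, 41, 59, 60), (-50, 27, 54, 57), (-52, 13, 60, 58), (-52, -1, 51, 76), (-52, -16, 45, 81), (-53, -31, 47, 120), (-55, -45, 49, 122)]
197 [(-45, 54, 7, 100), (-52, 41, 48, 62), (-52, 27, 47, 108), (-54, 12, 49, 117), (-55, -1, 49, 129), (-55, -16, 45, 125), (-56, -30, 47, 133), (-57, -45, 46, 112)]
198 [(-49, 55, 10, 120), (-54, 41, 45, 120), (-56, 27, 56, 138), (-56, 12, 44, 136), (-57, -1, 47, 115), (-54, -19, 11, 104), (-54, -34, 7, 100), (-55, -49, 6, 71)]
199 [(-52, 55, 12, 124), (-57, 42, 48, 115), (-54, 25, 9, 104), (-55, 10, 13, 100), (-57, -3, 20, 96), (-57, -19, 9, 72), (-58, -34, 10, 97), (-58, -49, 2, 143)]
200 [(-54, 55, 8, 138), (-55, 40, 7, 75), (-57, 26, 16, 72), (-57, 10, 0, 99), (-61, -2, 26, 112), (-59, -19, 3, 153), (-60,
[... 664 characters left out ...]
8]
211 287 -57 17 58.6 [70 67 67]
211 291 -53 -5 49.9 [111 109 113]
212 285 -56 24 57.7 [67 66 68]
212 289 -52 2 49.4 [111 107 113]
213 283 -55 32 57.5 [91 81 67]
213 287 -54 12 50.5 [111 108 112]
213 291 -58 1 47.6 [164 161 167]
214 285 -53 20 50.1 [109 108 111]
214 289 -60 12 49.1 [163 161 166]
215 283 -52 27 49.5 [115 105  94]
215 287 -60 20 49.3 [164 160 167]
216 283 -57 34 50.7 [151 145 145]
216 287 -61 23 47.8 [110 107 111]
217 285 -60 29 46.5 [111 109 114]
[0.44362787 0.1936193 ]
now 15.8 [0.6121 0.2099 0.1101] [ 180.     0.2 -175.1] q6 14.0 F [4.3 0.8 6.3] open -0.0002
[-0.3, 0.1, -89.9] [0.0, 0.2, -0.1]
[168.9, -1.6, -90.4] [-0.1, 0.2, -105.1]
[169.3, -1.7, 39.6] [-0.1, 0.2, -105.1]
```

Pad top is about 62.2 mm, so the knob is at about 1.3 rad. The pointer angle agrees, with zero along stand +x. I need about 7.5 rad, which is about 355° clockwise, in two grips.

play_rows([
  [[-1, 0, -20], [0, 0, 0], 1],
  [[0, 0, -60], [0, 0, 0], 1],
  [[0, 0, -90], [0, 0, -8], 0.5],
  [[20, 0, -90], [0, 0, -16], 0.5],
  [[45, 0, -90], [0, 0, -24], 0.5],
  [[75, 0, -90], [0, 0, -32], 0.5],
  [[105, 0, -90], [0, 0, -40], 0.5],
  [[135, -1, -90], [0, 0, -48], 0.5],
  [[155, -1, -90], [0, 0, -56], 0.5],
  [[169, -1.5, -90], [0, 0, -64], 0.5],
  [[169, -1.5, -90], [0, 0, -72], 0.5],
  [[169, -1.5, -90], [0, 0, -80], 0.5],
  [[169, -1.5, -90], [0, 0, -88], 0.5],
  [[169, -1.5, -90], [0, 0, -96], 0.5],
  [[169, -1.5, -90], [0, 0, -105], 0.5],
  [[169, -1.5, -90], [0, 0, -105], 0.5],
  [[169, -1.5, -90], [0, 0, -105], 0.5],
])

```text
time: 17.5
ee_pos: [0.4425, 0.1935, 0.1988]
tcp_rot: [180.0, 0.0, -70.3]
wrist_force: [-0.5, -0.2, -0.1]
opening: 0.0426
grasp_force: 0.0
```

```bash
python3 - <<'E'
from h import *
p,d,W=shot("top","t6"); k=st(-165,0)
r,g,b=[p[...,i].astype(int) for i in range(3)]
m=np.zeros((420,560),bool);m[120:215,255:362]=1
print("red");blob(W,(r>g+60)&(r>b+60)&(g<100)&(W[...,0]<.5)&(W[...,0]>.3))
print("yel");blob(W,m&(r>b+70)&(g>b+50))
tray(W,p);mv((*k,.12,290),(*k,.075,290))
p,d,W=shot("scene","s6");cv2.imwrite("pics/c6.png",cv2.resize(p[130:280,200:400,::-1],None,fx=4,fy=4,interpolation=2))
E
```

```text
red
yel
[272. 212.] 57 [0.5028 0.3113] [0.0113 0.0307] 1.7 z [0.084 0.1   0.105]
[316. 148.] 185 [0.6874 0.1955] [0.2495 0.0942] 70.9 z [0.096 0.1   0.104]
[274. 188.] 118 [0.5824 0.3136] [0.183  0.0668] 28.5 z [0.096 0.1   0.105]
[306. 172.] 3821 [0.6101 0.2072] [0.1705 0.22  ] 5.0 z [0.087 0.091 0.095]
now 17.55 [0.4426 0.1935 0.1989] [180.    0.  -70.3] q6 -86.1 F [ 0.2  0.1 -0.4] open 0.0431
[0.3, -1.1, 78.9] [0.0, 0.0, -0.3]
[0.3, -1.1, 123.9] [0.0, 0.0, -0.3]
```

View pics/c6.png

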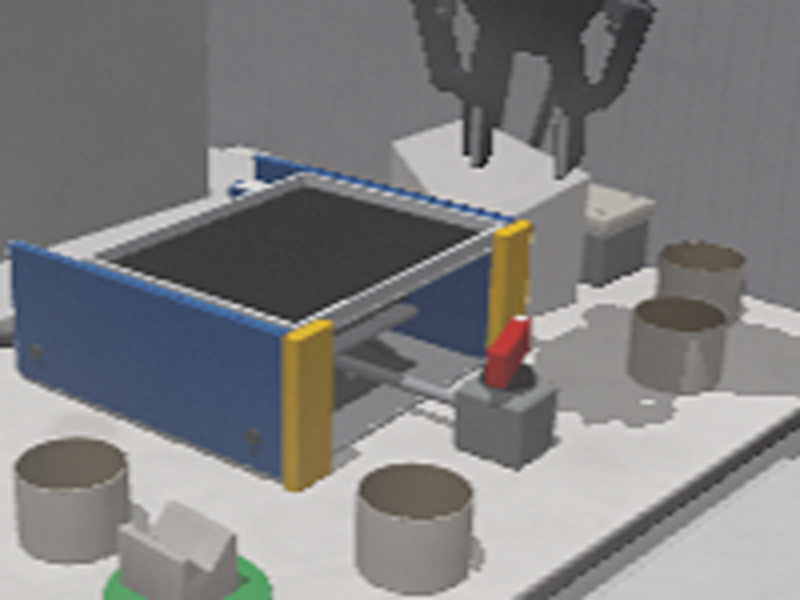

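The tray is now against both stops (crop (300,325) and (510,240)). The red bar at (508,352) is free and the gripper is directly above it. Next I descend on the knob.

play_rows([
  [[0, -1, 40], [0, 0, 0], 0.5],
  [[0, -1, 75], [0, 0, 0], 0.5],
  [[0, -1, 100], [0, 0, 0], 0.5],
  [[0, -1, 115], [0, 0, 0], 0.5],
  [[0, -1, 123], [0, 0, 0], 0.5],
  [[0, -1, 123], [0, 0, 0], 0.5],
  [[0, -1, 123], [0, 0, 0], 0.7],
  [[0, -1, 123], [0, 0, 0], 1],
  [[0, -1, 123], [0, 0, 0], 1],
  [[0, -1, 123], [0, 0, 0], 1],
  [[0, -1, 123], [0, 0, 0], 1],
], grip_force=25)

```text
time: 18.7
ee_pos: [0.4428, 0.1937, 0.0775]
tcp_rot: [179.9, 0.0, -70.0]
wrist_force: [-9.2, -2.3, 8.0]
opening: 0.0136
grasp_force: 26.9
```

play_rows([
  [[0, 0, 0], [0, 0, 8], 1],
  [[0, 0, 0], [0, 0, 16], 1],
  [[0, 0, 0], [0, 0, 24], 1],
  [[0, 0, 0], [0, 0, 32], 1],
  [[0, 0, 0], [0, 0, 40], 1],
  [[0, 0, 0], [0, 0, 48], 1],
  [[0, 0, 0], [0, 0, 56], 1],
  [[0, 0, 0], [0, 0, 64], 1],
  [[0, 0, 0], [0, 0, 72], 1],
  [[0, 0, 0], [0, 0, 80], 1],
  [[0, 0, 0], [0, 0, 88], 1],
  [[0, 0, 0], [0, 0, 90], 1],
  [[0, 0, 0], [0, 0, 90], 1],
  [[0, 0, 0], [0, 0, 90], 1],
])

```text
time: 20.1
ee_pos: [0.4409, 0.1946, 0.0774]
tcp_rot: [179.8, -0.2, -160.0]
wrist_force: [-22.2, 3.5, 14.2]
opening: 0.0133
grasp_force: 27.6
```

play_rows([
  [[0, 0, 0], [0, 0, 8], 1],
  [[0, 0, 0], [0, 0, 16], 1],
  [[0, 0, 0], [0, 0, 24], 1],
  [[0, 0, 0], [0, 0, 32], 1],
  [[0, 0, 0], [0, 0, 40], 1],
  [[0, 0, 0], [0, 0, 48], 1],
  [[0, 0, 0], [0, 0, 56], 1],
  [[0, 0, 0], [0, 0, 64], 1],
  [[0, 0, 0], [0, 0, 72], 1],
  [[0, 0, 0], [0, 0, 80], 1],
  [[0, 0, 0], [0, 0, 88], 1],
  [[0, 0, 0], [0, 0, 90], 1],
  [[0, 0, 0], [0, 0, 90], 1],
  [[0, 0, 0], [0, 0, 90], 1],
])

```text
time: 21.5
ee_pos: [0.4418, 0.1964, 0.0774]
tcp_rot: [-179.9, -0.4, 110.1]
wrist_force: [-16.5, 14.1, 7.6]
opening: 0.0134
grasp_force: 26.9
```

play_rows([
  [[0, 0, 0], [0, 0, 0], 0.5],
  [[0, 0, 0], [0, 0, 0], 0.5],
  [[0, 0, 0], [0, 0, 0], 0.5],
  [[0, 0, -20], [0, 0, 0], 0.5],
  [[0, 0, -40], [0, 0, 0], 0.5],
  [[0, 0, -45], [0, 0, 0], 0.5],
  [[0, 0, -45], [0, 0, -8], 0.5],
  [[0, 0, -45], [0, 0, -16], 0.5],
  [[0, 0, -45], [0, 0, -24], 0.5],
  [[0, 0, -45], [0, 0, -32], 0.5],
  [[0, 0, -45], [0, 0, -40], 0.5],
  [[0, 0, -45], [0, 0, -48], 0.5],
  [[0, 0, -45], [0, 0, -56], 0.5],
  [[0, 0, -45], [0, 0, -64], 0.5],
  [[0, 0, -45], [0, 0, -72], 0.5],
  [[0, 0, -45], [0, 0, -80], 0.5],
  [[0, 0, -45], [0, 0, -88], 0.5],
  [[0, 0, -45], [0, 0, -90], 0.5],
  [[0, 0, -45], [0, 0, -90], 0.5],
])

```text
time: 23.4
ee_pos: [0.4436, 0.1937, 0.1205]
tcp_rot: [-180.0, -0.0, -160.0]
wrist_force: [-0.1, 0.1, 0.5]
opening: 0.0425
grasp_force: 0.0
```

play_rows([
  [[0, 0, 0], [0, 0, -8], 0.5],
  [[0, 0, 0], [0, 0, -16], 0.5],
  [[0, 0, 0], [0, 0, -24], 0.5],
  [[0, 0, 0], [0, 0, -32], 0.5],
  [[0, 0, 0], [0, 0, -40], 0.5],
  [[0, 0, 0], [0, 0, -48], 0.5],
  [[0, 0, 0], [0, 0, -56], 0.5],
  [[0, 0, 0], [0, 0, -64], 0.5],
  [[0, 0, 0], [0, 0, -72], 0.5],
  [[0, 0, 0], [0, 0, -80], 0.5],
  [[0, 0, 0], [0, 0, -88], 0.5],
  [[0, 0, 0], [0, 0, -90], 0.5],
  [[0, 0, 0], [0, 0, -90], 0.5],
  [[0, 0, 0], [0, 0, -90], 0.5],
])

```text
time: 24.8
ee_pos: [0.4436, 0.1938, 0.1209]
tcp_rot: [180.0, -0.0, -70.2]
wrist_force: [-1.1, -0.4, -0.5]
opening: 0.0428
grasp_force: 0.0
```

```bash
python3 - <<'E'
from h import *
mv((.441,.1955,.077,290))
E
```

```text
now 24.8 [0.4436 0.1938 0.1209] [180.   -0.  -70.2] q6 -86.2 F [-1.1 -0.4 -0.5] open 0.0428
[-2.5, 1.9, 43.9] [0.0, -0.0, -0.2]
```

play_rows([
  [[-2.5, 2, 20], [0, 0, 0], 0.5],
  [[-2.5, 2, 36], [0, 0, 0], 0.5],
  [[-2.5, 2, 43], [0, 0, 0], 0.5],
  [[-2.5, 2, 43], [0, 0, 0], 0.5],
  [[-2.5, 2, 43], [0, 0, 0], 0.7],
  [[-2.5, 2, 43], [0, 0, 0], 1],
  [[-2.5, 2, 43], [0, 0, 0], 1],
  [[-2.5, 2, 43], [0, 0, 0], 1],
  [[-2.5, 2, 43], [0, 0, 0], 1],
])

```text
time: 25.7
ee_pos: [0.4417, 0.1958, 0.0791]
tcp_rot: [-179.9, 0.0, -70.1]
wrist_force: [2.8, -0.1, 5.3]
opening: 0.0133
grasp_force: 28.6
```

play_rows([
  [[0, 0, 0], [0, 0, 8], 1],
  [[0, 0, 0], [0, 0, 16], 1],
  [[0, 0, 0], [0, 0, 24], 1],
  [[0, 0, 0], [0, 0, 32], 1],
  [[0, 0, 0], [0, 0, 40], 1],
  [[0, 0, 0], [0, 0, 48], 1],
  [[0, 0, 0], [0, 0, 56], 1],
  [[0, 0, 0], [0, 0, 64], 1],
  [[0, 0, 0], [0, 0, 72], 1],
  [[0, 0, 0], [0, 0, 80], 1],
  [[0, 0, 0], [0, 0, 88], 1],
  [[0, 0, 0], [0, 0, 90], 1],
  [[0, 0, 0], [0, 0, 90], 1],
  [[0, 0, 0], [0, 0, 90], 1],
])

```text
time: 27.1
ee_pos: [0.4424, 0.1955, 0.0791]
tcp_rot: [-179.9, 0.2, -160.1]
wrist_force: [7.6, -1.6, 2.0]
opening: 0.013
grasp_force: 28.3
```

play_rows([
  [[0, 0, 0], [0, 0, 8], 1],
  [[0, 0, 0], [0, 0, 16], 1],
  [[0, 0, 0], [0, 0, 24], 1],
  [[0, 0, 0], [0, 0, 32], 1],
  [[0, 0, 0], [0, 0, 40], 1],
  [[0, 0, 0], [0, 0, 44], 1],
  [[0, 0, 0], [0, 0, 48], 1],
  [[0, 0, 0], [0, 0, 52], 1],
  [[0, 0, 0], [0, 0, 56], 1],
  [[0, 0, 0], [0, 0, 60], 1],
  [[0, 0, 0], [0, 0, 60], 1],
  [[0, 0, 0], [0, 0, 60], 1],
])

```text
time: 28.3
ee_pos: [0.4423, 0.1949, 0.0791]
tcp_rot: [179.9, 0.2, 139.9]
wrist_force: [7.1, -4.9, 5.0]
opening: 0.0134
grasp_force: 28.4
```

```bash
python3 - <<'E'
from h import *
p,d,W=shot("scene","s7"); a=np.radians(5);d=W[...,:2]-S0; X=(d[...,0]*np.cos(a)+d[...,1]*np.sin(a))*1000; Y=(-d[...,0]*np.sin(a)+d[...,1]*np.cos(a))*1000;Z=W[...,2]*1000
m=(abs(Y)<60)&(X>-70)&(X<-30)&(Z<88)&(Z>40)
v,u=np.nonzero(m);print(len(v))
for i in range(0,len(v),max(1,len(v)//30)):print(v[i],u[i],int(X[v[i],u[i]]),int(Y[v[i],u[i]]),round(Z[v[i],u[i]],1),p[v[i],u[i]])
E
```

```text
0
```

play_rows([
  [[0, 0, 0], [0, 0, 4], 1],
  [[0, 0, 0], [0, 0, 8], 1],
  [[0, 0, 0], [0, 0, 12], 1],
  [[0, 0, 0], [0, 0, 16], 1],
  [[0, 0, 0], [0, 0, 20], 1],
  [[0, 0, 0], [0, 0, 24], 1],
  [[0, 0, 0], [0, 0, 24], 1],
  [[0, 0, 0], [0, 0, 24], 1],
  [[0, 0, 0], [0, 0, 24], 1],
])

```text
time: 29.25
ee_pos: [0.4421, 0.1948, 0.0791]
tcp_rot: [179.9, 0.2, 115.9]
wrist_force: [4.7, -7.1, 5.8]
opening: 0.0136
grasp_force: 28.6
```

play_rows([
  [[0, 0, 0], [0, 0, 0], 0.5],
  [[0, 0, 0], [0, 0, 0], 0.5],
  [[0, 0, 0], [0, 0, 0], 0.5],
  [[0, 0, -20], [0, 0, 0], 0.5],
  [[0, 0, -60], [0, 0, 0], 0.5],
  [[0, 0, -110], [0, 0, 0], 0.3],
  [[0, 0, -140], [0, 0, 0], 0],
  [[0, 0, -140], [0, 0, 0], 0],
  [[0, 0, -140], [0, 0, 0], 0],
])

```text
time: 30.15
ee_pos: [0.441, 0.1958, 0.2183]
tcp_rot: [180.0, -0.0, 116.0]
wrist_force: [-0.2, -0.3, -1.0]
opening: 0.0854
grasp_force: 0.0
```

```bash
python3 - <<'E'
from h import *
p,d,W=shot("scene","s8"); a=np.radians(5);dd=W[...,:2]-S0; X=(dd[...,0]*np.cos(a)+dd[...,1]*np.sin(a))*1000; Y=(-dd[...,0]*np.sin(a)+dd[...,1]*np.cos(a))*1000;Z=W[...,2]*1000
m=(abs(Y)<60)&(X>-70)&(X<-30)&(Z<88)&(Z>40)
v,u=np.nonzero(m);print(len(v))
for i in range(0,len(v),max(1,len(v)//12)):print(v[i],u[i],int(X[v[i],u[i]]),int(Y[v[i],u[i]]),round(Z[v[i],u[i]],1),p[v[i],u[i]])
cv2.imwrite("pics/c8.png",cv2.resize(p[150:280,200:400,::-1],None,fx=4,fy=4,interpolation=2))
r,g,b=[p[...,i].astype(int) for i in range(3)]
blob(W,(r>g+60)&(r>b+60)&(g<100)&(W[...,0]<.5)&(W[...,0]>.3))
p,d,W=shot("top","t8")
r,g,b=[p[...,i].astype(int) for i in range(3)]
blob(W,(r>g+60)&(r>b+60)&(g<100)&(W[...,0]<.5)&(W[...,0]>.3))
for s in [(228,196),(264,250),(370,242),(404,228)]:
  try:print(cups(W,[s]))
  except Exception:print(s,'hid')
mv((.44,.19,.2,185))
E
```

```text
0
[326. 217.] 89 [0.439  0.1988] [0.0119 0.0589] 26.2 z [0.059 0.077 0.08 ]
[(array([0.5548, 0.448 ]), 0.0324, np.float64(0.049))]
[(array([0.3986, 0.3381]), 0.032, np.float64(0.049))]
(370, 242) hid
[(array([ 0.4708, -0.0787]), 0.0335, np.float64(0.049))]
now 30.25 [0.4405 0.1955 0.2168] [-179.9   -0.   116. ] q6 88.0 F [ 0.6 -1.1  0.3] open 0.0855
[-4.7, -2.8, 16.8] [-0.1, -0.1, -69.0]
```

View pics/c8.png

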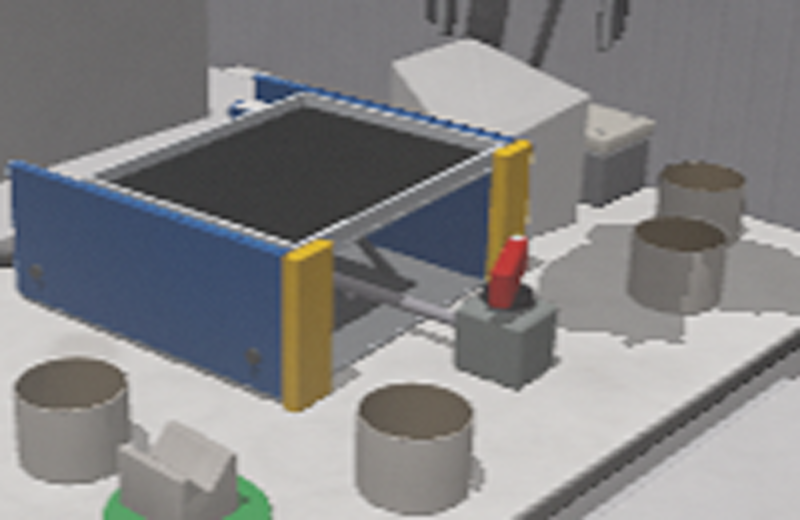

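The view shows the tray still on the stops. The jack linkage at (385,265) is steep and the platform is hidden under the tray. The knob's white end is at (517,240), about 355° on. Now the cups, starting with d.

```bash
sed -i 's/^S0=.*/S0=np.array([.608,.2085]); SY=5.0/' h.py; python3 - <<'E'
from h import *
mv((.471,-.0785,.2,185),(.471,-.0785,.027,185))
E
```

```text
now 30.25 [0.4405 0.1955 0.2168] [-179.9   -0.   116. ] q6 88.0 F [ 0.6 -1.1  0.3] open 0.0855
[-259.7, -92.4, 16.9] [-0.1, -0.1, -69.0]
[-259.7, -92.1, 189.9] [-0.1, -0.1, -69.0]
```

play_rows([
  [[-30, -11, 0], [0, 0, -8], 0],
  [[-65, -23, 0], [0, 0, -16], 0],
  [[-100, -36, 0], [0, 0, -24], 0],
  [[-135, -48, 0], [0, 0, -32], 0],
  [[-170, -60, 0], [0, 0, -40], 0],
  [[-200, -71, 0], [0, 0, -48], 0],
  [[-230, -82, 0], [0, 0, -56], 0],
  [[-250, -89, 0], [0, 0, -64], 0],
  [[-260, -92, 10], [0, 0, -69], 0],
  [[-260, -92, 30], [0, 0, -69], 0],
  [[-260, -92, 60], [0, 0, -69], 0],
  [[-260, -92, 90], [0, 0, -69], 0],
  [[-260, -92, 100], [0, 0, -69], 0],
  [[-260, -92, 100], [0, 0, -69], 0],
  [[-260, -92, 100], [0, 0, -69], 0],
], grip_force=50)

```text
time: 31.75
ee_pos: [0.4721, -0.0784, 0.1189]
tcp_rot: [-180.0, 0.0, -175.0]
wrist_force: [-0.4, -0.7, -0.6]
opening: 0.0853
grasp_force: 0.0
```

```bash
python3 - <<'E'
from h import *
mv((.471,-.0785,.027,185))
p,d,W=shot("scene","s9");cv2.imwrite("pics/c9.png",cv2.resize(p[100:280,200:440,::-1],None,fx=3.3,fy=3.3,interpolation=2))
m=np.zeros((420,560),bool);m[185:232,350:400]=1
blob(W,m&(W[...,2]>.038)&(W[...,2]<.055))
E
```

```text
now 31.75 [ 0.4721 -0.0784  0.1189] [-180.    0. -175.] q6 -14.4 F [-0.4 -0.7 -0.6] open 0.0853
[1.2, 0.0, 91.9] [-0.0, 0.0, -0.0]
[354. 187.] 49 [ 0.5458 -0.0929] [0.0071 0.06  ] 1.1 z [0.038 0.044 0.054]
[375. 195.] 129 [ 0.4682 -0.0771] [0.0614 0.0709] 30.3 z [0.039 0.042 0.047]
[369. 210.] 148 [0.4214 0.0298] [0.0633 0.0672] 48.0 z [0.039 0.043 0.047]
```

View pics/c9.png

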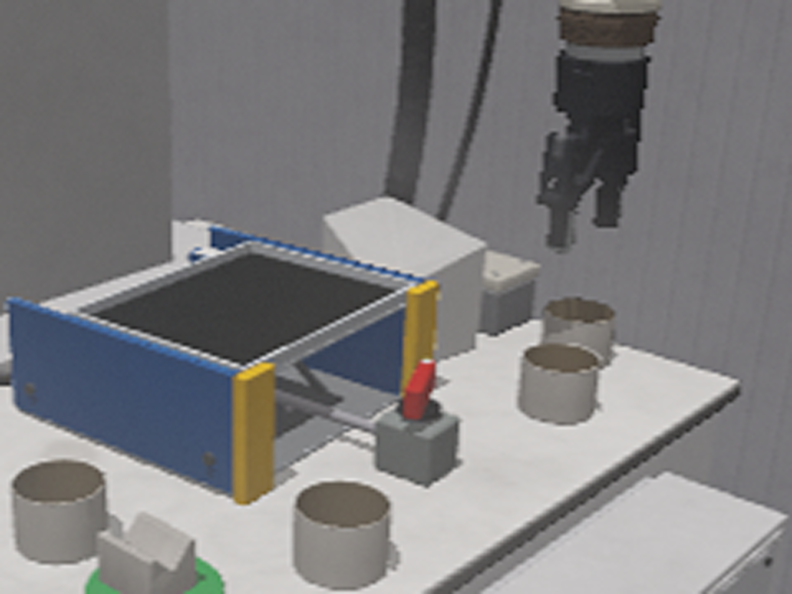

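Cup d at (580,325 in the crop) is right under the open fingers and nothing has been knocked yet. I'll take it.

play_rows([
  [[1, 0, 30], [0, 0, 0], 0],
  [[1, 0, 60], [0, 0, 0], 0],
  [[1, 0, 82], [0, 0, 0], 0],
  [[1, 0, 92], [0, 0, 0], 0],
  [[1, 0, 92], [0, 0, 0], 0],
  [[1, 0, 92], [0, 0, 0], 0.3],
  [[1, 0, 92], [0, 0, 0], 0.5],
  [[1, 0, 92], [0, 0, 0], 0.5],
  [[1, 0, 92], [0, 0, 0], 0.5],
  [[1, 0, 92], [0, 0, 0], 0.5],
  [[1, 0, 62], [0, 0, 0], 0.5],
  [[1, 0, 22], [0, 0, 0], 0.5],
  [[1, 0, -28], [0, 0, 0], 0.5],
  [[1, 0, -78], [0, 0, 0], 0.5],
  [[1, 0, -98], [0, 0, 0], 0.5],
  [[1, 0, -98], [0, 0, 0], 0.5],
])

```text
time: 33.4
ee_pos: [0.4724, -0.0788, 0.2207]
tcp_rot: [-179.9, 0.4, -175.0]
wrist_force: [-0.1, 0.3, -0.7]
opening: 0.0628
grasp_force: 55.1
```

```bash
python3 - <<'E'
from h import *
t=st(37,-52);print(t,telemetry.get_obs()["grasp_force"]);mv((*t,.2,185),(*t,.119,185))
E
```

```text
[0.6493913  0.15992264] 55.122965250047855
now 33.4 [ 0.4724 -0.0788  0.2207] [-179.9    0.4 -175. ] q6 -14.4 F [-0.1  0.3 -0.7] open 0.0628
[-196.8, 222.6, 21.6] [-0.1, 0.4, -0.0]
[-196.2, 222.7, 102.6] [-0.1, 0.4, -0.0]
```

play_rows([
  [[-15, 17, 0], [0, 0, 0], 0.5],
  [[-45, 50, 0], [0, 0, 0], 0.5],
  [[-75, 85, 0], [0, 0, 0], 0.5],
  [[-105, 119, 0], [0, 0, 0], 0.5],
  [[-135, 153, 0], [0, 0, 0], 0.5],
  [[-165, 187, 0], [0, 0, 0], 0.5],
  [[-185, 210, 0], [0, 0, 0], 0.5],
  [[-197, 222.5, 0], [0, 0, 0], 0.5],
  [[-197, 222.5, 0], [0, 0, 0], 0.5],
  [[-197, 222.5, 20], [0, 0, 0], 0.5],
  [[-197, 222.5, 45], [0, 0, 0], 0.5],
  [[-197, 222.5, 70], [0, 0, 0], 0.5],
  [[-197, 222.5, 85], [0, 0, 0], 0.5],
  [[-197, 222.5, 93], [0, 0, 0], 0.5],
  [[-197, 222.5, 97], [0, 0, 0], 0.5],
  [[-197, 222.5, 97], [0, 0, 0], 0.5],
  [[-197, 222.5, 97], [0, 0, 0], 0.5],
])

```text
time: 35.1
ee_pos: [0.6485, 0.1601, 0.1202]
tcp_rot: [180.0, 0.1, -175.1]
wrist_force: [-0.2, -0.0, 0.4]
opening: 0.0622
grasp_force: 55.1
```

```bash
python3 - <<'E'
from h import *
mv((*st(37,-52),.119,185));print(telemetry.get_obs()["grasp_force"])
p,d,W=shot("scene","s10");cv2.imwrite("pics/c10.png",cv2.resize(p[100:280,200:440,::-1],None,fx=3.3,fy=3.3,interpolation=2))
E
```

```text
now 35.1 [0.6485 0.1601 0.1202] [ 1.800e+02  1.000e-01 -1.751e+02] q6 8.9 F [-0.2 -0.   0.4] open 0.0622
[-0.9, -0.3, 1.2] [0.0, 0.1, -0.1]
55.10377457845607
```

View pics/c10.png

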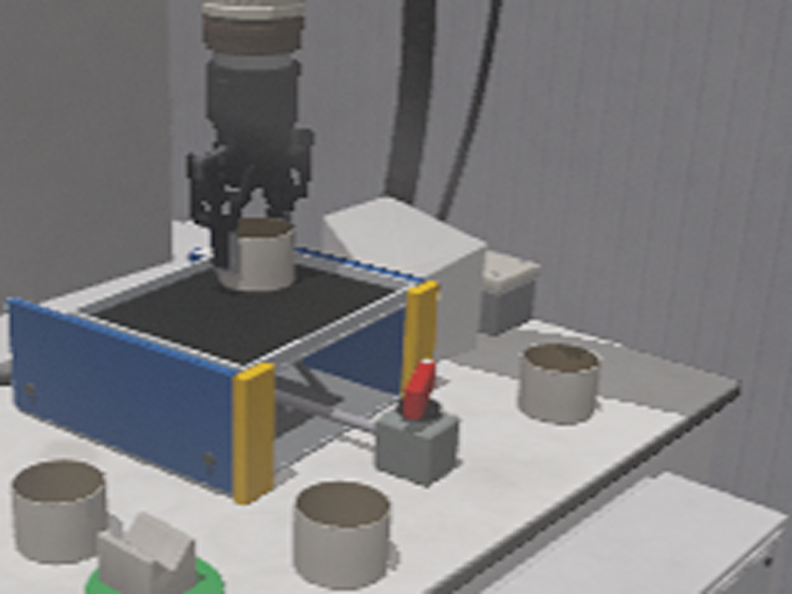

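Cup d at (258,255) hangs upright just above the far right of the floor. I'll lower it gently.

play_rows([
  [[0, 0, 0.5], [0, 0, 0], 0.5],
  [[0, 0, 1], [0, 0, 0], 0.5],
  [[0, 0, 1.5], [0, 0, 0], 0.5],
  [[0, 0, 1.5], [0, 0, 0], 0.5],
  [[0, 0, 1.5], [0, 0, 0], 0.5],
])

```text
time: 35.65
ee_pos: [0.6483, 0.1602, 0.1192]
tcp_rot: [180.0, 0.1, -175.0]
wrist_force: [-2.1, -1.1, 8.0]
opening: 0.0625
grasp_force: 56.0
```

play_rows([
  [[0, 0, 0.5], [0, 0, 0], 0.5],
  [[0, 0, 1], [0, 0, 0], 0.5],
  [[0, 0, 1], [0, 0, 0], 0.5],
  [[0, 0, 1], [0, 0, 0], 0.5],
])

```text
time: 36.05
ee_pos: [0.6483, 0.1602, 0.1192]
tcp_rot: [180.0, 0.1, -175.0]
wrist_force: [-4.4, -1.8, 13.0]
opening: 0.0624
grasp_force: 56.5
```

play_rows([
  [[0, 0, -1.5], [0, 0, 0], 0.3],
  [[0, 0, -1.5], [0, 0, 0], 0.12],
  [[0, 0, -1.5], [0, 0, 0], 0.12],
  [[0, 0, -1.5], [0, 0, 0], 0.12],
  [[0, 0, -20], [0, 0, 0], 0.12],
  [[0, 0, -50], [0, 0, 0], 0.12],
  [[0, 0, -90], [0, 0, 0], 0.12],
  [[0, 0, -105], [0, 0, 0], 0],
  [[0, 0, -105], [0, 0, 0], 0],
  [[0, 0, -105], [0, 0, 0], 0],
])

```text
time: 37.05
ee_pos: [0.648, 0.1601, 0.2207]
tcp_rot: [-180.0, -0.0, -175.0]
wrist_force: [1.1, 0.1, -0.1]
opening: 0.0853
grasp_force: 0.0
```

```bash
python3 - <<'E'
from h import *
p,d,W=shot("top");
for s in [(228,196),(264,250),(370,242),(404,228)]:
  try:print(cups(W,[s]))
  except Exception:print(s,'hid')
mv((.425,.0285,.2,185),(.425,.0285,.1,185),(.425,.0285,.027,185))
E
```

```text
[(array([0.5546, 0.4477]), 0.0323, np.float64(0.048))]
[(array([0.3987, 0.3382]), 0.0319, np.float64(0.05))]
(370, 242) hid
(404, 228) hid
now 37.1 [0.6477 0.1601 0.2199] [-1.80e+02 -1.00e-01 -1.75e+02] q6 8.9 F [ 0.6 -0.   0.1] open 0.0854
[233.2, -111.8, 20.4] [-0.0, -0.1, -0.0]
[233.0, -111.8, 120.4] [-0.0, -0.1, -0.0]
[232.9, -111.8, 193.4] [-0.0, -0.1, -0.0]
```

play_rows([
  [[20, -10, 0], [0, 0, 0], 0],
  [[60, -29, 0], [0, 0, 0], 0],
  [[100, -48, 0], [0, 0, 0], 0],
  [[140, -67, 0], [0, 0, 0], 0],
  [[180, -86, 0], [0, 0, 0], 0],
  [[215, -103, 0], [0, 0, 0], 0],
  [[233, -112, 10], [0, 0, 0], 0],
  [[233, -112, 40], [0, 0, 0], 0],
  [[233, -112, 75], [0, 0, 0], 0],
  [[233, -112, 100], [0, 0, 0], 0],
  [[233, -112, 100], [0, 0, 0], 0],
  [[233, -112, 100], [0, 0, 0], 0],
])

```text
time: 38.3
ee_pos: [0.425, 0.0284, 0.1212]
tcp_rot: [180.0, -0.1, -175.1]
wrist_force: [1.3, -0.3, 1.0]
opening: 0.0851
grasp_force: 0.0
```

```bash
python3 - <<'E'
from h import *
mv((.425,.0285,.027,185))
p,d,W=shot("scene","s11")
m=np.zeros((420,560),bool);m[185:240,340:410]=1
blob(W,m&(W[...,2]>.038)&(W[...,2]<.055))
m[:]=0;m[135:200,220:320]=1;print("tray");blob(W,m&(W[...,2]>.125)&(W[...,2]<.145))
E
```

```text
now 38.3 [0.425  0.0284 0.1212] [ 1.800e+02 -1.000e-01 -1.751e+02] q6 -1.1 F [ 1.3 -0.3  1. ] open 0.0851
[-0.2, 0.1, 94.2] [0.0, -0.1, -0.1]
[349. 189.] 86 [ 0.5526 -0.0576] [0.0225 0.0999] 0.9 z [0.039 0.045 0.054]
[369. 210.] 149 [0.4214 0.0299] [0.063  0.0675] 41.8 z [0.039 0.043 0.047]
tray
[235. 150.] 186 [0.8914 0.0967] [0.1382 0.0106] 89.7 z [0.126 0.135 0.144]
[277. 171.] 199 [0.6436 0.1597] [0.0609 0.0713] 43.8 z [0.126 0.132 0.138]
```

play_rows([
  [[0, 0, 30], [0, 0, 0], 0],
  [[0, 0, 60], [0, 0, 0], 0],
  [[0, 0, 84], [0, 0, 0], 0],
  [[0, 0, 93], [0, 0, 0], 0],
  [[0, 0, 93], [0, 0, 0], 0],
  [[0, 0, 93], [0, 0, 0], 0.3],
  [[0, 0, 93], [0, 0, 0], 0.5],
  [[0, 0, 93], [0, 0, 0], 0.5],
  [[0, 0, 93], [0, 0, 0], 0.5],
  [[0, 0, 93], [0, 0, 0], 0.5],
  [[0, 0, 63], [0, 0, 0], 0.5],
  [[0, 0, 23], [0, 0, 0], 0.5],
  [[0, 0, -27], [0, 0, 0], 0.5],
  [[0, 0, -77], [0, 0, 0], 0.5],
  [[0, 0, -97], [0, 0, 0], 0.5],
  [[0, 0, -97], [0, 0, 0], 0.5],
])

```text
time: 39.95
ee_pos: [0.427, 0.0285, 0.2231]
tcp_rot: [-180.0, 0.4, -175.0]
wrist_force: [-0.2, -0.2, -0.8]
opening: 0.0621
grasp_force: 55.1
```

```bash
python3 - <<'E'
from h import *
t=st(-37,-52);print(t,telemetry.get_obs()["grasp_force"]);mv((*t,.22,185),(*t,.119,185))
E
```

```text
[0.57567289 0.15347311] 55.0577703374438
now 39.95 [0.427  0.0285 0.2231] [-180.     0.4 -175. ] q6 -1.1 F [-0.2 -0.2 -0.8] open 0.0621
[-158.9, 111.7, 4.2] [-0.0, 0.4, -0.0]
[-158.2, 111.7, 105.2] [-0.0, 0.4, -0.0]
```

play_rows([
  [[-15, 10, 0], [0, 0, 0], 0.5],
  [[-45, 32, 0], [0, 0, 0], 0.5],
  [[-75, 53, 0], [0, 0, 0], 0.5],
  [[-105, 74, 0], [0, 0, 0], 0.5],
  [[-135, 95, 0], [0, 0, 0], 0.5],
  [[-150, 106, 0], [0, 0, 0], 0.5],
  [[-160, 112, 0], [0, 0, 0], 0.5],
  [[-160, 112, 0], [0, 0, 0], 0.5],
  [[-160, 112, 20], [0, 0, 0], 0.5],
  [[-160, 112, 45], [0, 0, 0], 0.5],
  [[-160, 112, 70], [0, 0, 0], 0.5],
  [[-160, 112, 88], [0, 0, 0], 0.5],
  [[-160, 112, 97], [0, 0, 0], 0.5],
  [[-160, 112, 101], [0, 0, 0], 0.5],
  [[-160, 112, 101], [0, 0, 0], 0.5],
  [[-160, 112, 101], [0, 0, 0], 0.5],
])

```text
time: 41.55
ee_pos: [0.5755, 0.1534, 0.1213]
tcp_rot: [180.0, 0.2, -175.1]
wrist_force: [-6.0, -2.5, 18.8]
opening: 0.0622
grasp_force: 57.8
```

play_rows([
  [[0, 0, 0.5], [0, 0, 0], 0.5],
  [[0, 0, 1], [0, 0, 0], 0.5],
  [[0, 0, 1], [0, 0, 0], 0.5],
  [[0, 0, 1], [0, 0, 0], 0.5],
])

```text
time: 41.95
ee_pos: [0.5758, 0.1535, 0.1213]
tcp_rot: [180.0, 0.3, -175.1]
wrist_force: [-7.2, -2.3, 24.6]
opening: 0.0621
grasp_force: 58.3
```

play_rows([
  [[0, 0, -3], [0, 0, 0], 0.5],
  [[0, 0, -3], [0, 0, 0], 0.3],
  [[0, 0, -3], [0, 0, 0], 0.12],
  [[0, 0, -3], [0, 0, 0], 0.12],
  [[0, 0, -3], [0, 0, 0], 0.12],
  [[0, 0, -20], [0, 0, 0], 0.12],
  [[0, 0, -50], [0, 0, 0], 0.12],
  [[0, 0, -90], [0, 0, 0], 0.12],
  [[0, 0, -105], [0, 0, 0], 0],
  [[0, 0, -105], [0, 0, 0], 0],
  [[0, 0, -105], [0, 0, 0], 0],
])

```text
time: 43.05
ee_pos: [0.5752, 0.1538, 0.2206]
tcp_rot: [-180.0, -0.0, -175.0]
wrist_force: [-0.5, 0.4, -0.3]
opening: 0.0851
grasp_force: 0.0
```

```bash
python3 - <<'E'
from h import *
p,d,W=shot("top");
print(cups(W,[(228,196),(264,250)]))
mv((.398,.338,.22,185),(.398,.338,.1,185),(.398,.338,.027,185))
E
```

```text
[(array([0.5544, 0.4483]), 0.0322, np.float64(0.049)), (array([0.3986, 0.3382]), 0.032, np.float64(0.05))]
now 43.1 [0.575  0.1537 0.22  ] [-1.80e+02 -1.00e-01 -1.75e+02] q6 10.0 F [ 0.6  0.  -0.9] open 0.085
[160.4, 198.9, 0.2] [-0.0, -0.1, -0.0]
[160.2, 198.9, 120.2] [-0.0, -0.1, -0.0]
[160.0, 198.9, 193.2] [-0.0, -0.1, -0.0]
```

Cups a and b haven't moved. Go to b.

play_rows([
  [[15, 20, 0], [0, 0, 0], 0],
  [[45, 55, 0], [0, 0, 0], 0],
  [[75, 93, 0], [0, 0, 0], 0],
  [[105, 130, 0], [0, 0, 0], 0],
  [[135, 168, 0], [0, 0, 0], 0],
  [[155, 192, 0], [0, 0, 0], 0],
  [[160, 199, 20], [0, 0, 0], 0],
  [[160, 199, 55], [0, 0, 0], 0],
  [[160, 199, 90], [0, 0, 0], 0],
  [[160, 199, 100], [0, 0, 0], 0],
  [[160, 199, 100], [0, 0, 0], 0],
])

```text
time: 44.2
ee_pos: [0.3977, 0.3373, 0.1195]
tcp_rot: [-179.9, -0.2, -175.1]
wrist_force: [-0.2, -1.0, 0.3]
opening: 0.0852
grasp_force: 0.0
```

```bash
python3 - <<'E'
from h import *
mv((.398,.338,.027,185))
p,d,W=shot("scene","s12")
m=np.zeros((420,560),bool);m[230:290,195:330]=1
blob(W,m&(W[...,2]>.040)&(W[...,2]<.055))
E
```

```text
now 44.2 [0.3977 0.3373 0.1195] [-179.9   -0.2 -175.1] q6 35.4 F [-0.2 -1.   0.3] open 0.0852
[-0.7, 0.9, 92.5] [-0.1, -0.2, -0.1]
[269. 233.] 139 [0.5175 0.328 ] [0.0716 0.0319] 33.6 z [0.04  0.046 0.054]
[326. 231.] 20 [0.4299 0.2163] [0.0233 0.0073] 20.4 z [0.04  0.042 0.044]
[217. 247.] 163 [0.5505 0.4485] [0.0618 0.0656] 53.6 z [0.04  0.044 0.047]
[303. 254.] 173 [0.3951 0.3399] [0.0621 0.066 ] 38.3 z [0.04  0.044 0.047]
```

play_rows([
  [[0, 1, 30], [0, 0, 0], 0],
  [[0, 1, 60], [0, 0, 0], 0],
  [[0, 1, 82], [0, 0, 0], 0],
  [[0, 1, 91], [0, 0, 0], 0],
  [[0, 1, 91], [0, 0, 0], 0],
  [[0, 1, 91], [0, 0, 0], 0.3],
  [[0, 1, 91], [0, 0, 0], 0.5],
  [[0, 1, 91], [0, 0, 0], 0.5],
  [[0, 1, 91], [0, 0, 0], 0.5],
  [[0, 1, 91], [0, 0, 0], 0.5],
  [[0, 1, 61], [0, 0, 0], 0.5],
  [[0, 1, 21], [0, 0, 0], 0.5],
  [[0, 1, -29], [0, 0, 0], 0.5],
  [[0, 1, -79], [0, 0, 0], 0.5],
  [[0, 1, -100], [0, 0, 0], 0.5],
  [[0, 1, -100], [0, 0, 0], 0.5],
  [[0, 1, -100], [0, 0, 0], 0.5],
])

```text
time: 45.95
ee_pos: [0.3988, 0.3394, 0.2221]
tcp_rot: [180.0, 0.1, -175.0]
wrist_force: [0.4, -0.1, -1.6]
opening: 0.0621
grasp_force: 55.0
```

```bash
python3 - <<'E'
from h import *
t=st(-37,52);print(t,telemetry.get_obs()["grasp_force"]);mv((*t,.22,185),(*t,.122,185))
p,d,W=shot("scene","s13")
m=np.zeros((420,560),bool);m[135:220,220:320]=1;print("tray");blob(W,m&(W[...,2]>.125)&(W[...,2]<.145))
E
```

```text
[0.5666087  0.25707736] 54.98849893283477
now 45.95 [0.3988 0.3394 0.2221] [ 1.80e+02  1.00e-01 -1.75e+02] q6 35.5 F [ 0.4 -0.1 -1.6] open 0.0621
[-160.1, -96.5, 2.2] [0.0, 0.1, -0.0]
[-159.9, -96.6, 100.2] [0.0, 0.1, -0.0]
tray
[235. 150.] 190 [0.8898 0.0938] [0.0113 0.1394] 0.1 z [0.126 0.135 0.144]
[276. 171.] 202 [0.6379 0.1703] [0.0613 0.0902] 42.4 z [0.126 0.132 0.137]
```

play_rows([
  [[-15, -9, 0], [0, 0, 0], 0.5],
  [[-45, -27, 0], [0, 0, 0], 0.5],
  [[-75, -45, 0], [0, 0, 0], 0.5],
  [[-105, -63, 0], [0, 0, 0], 0.5],
  [[-135, -81, 0], [0, 0, 0], 0.5],
  [[-150, -91, 0], [0, 0, 0], 0.5],
  [[-160, -96.5, 0], [0, 0, 0], 0.5],
  [[-160, -96.5, 0], [0, 0, 0], 0.5],
  [[-160, -96.5, 20], [0, 0, 0], 0.5],
  [[-160, -96.5, 45], [0, 0, 0], 0.5],
  [[-160, -96.5, 70], [0, 0, 0], 0.5],
  [[-160, -96.5, 86], [0, 0, 0], 0.5],
  [[-160, -96.5, 94], [0, 0, 0], 0.5],
  [[-160, -96.5, 98], [0, 0, 0], 0.5],
  [[-160, -96.5, 98], [0, 0, 0], 0.5],
  [[-160, -96.5, 98], [0, 0, 0], 0.5],
])

```text
time: 47.6
ee_pos: [0.5664, 0.2573, 0.1245]
tcp_rot: [180.0, 0.1, -175.0]
wrist_force: [0.7, -0.8, -0.5]
opening: 0.0622
grasp_force: 55.0
```

play_rows([
  [[0, 0, 0.5], [0, 0, 0], 0.5],
  [[0, 0, 1], [0, 0, 0], 0.5],
  [[0, 0, 1], [0, 0, 0], 0.5],
  [[0, 0, 1], [0, 0, 0], 0.5],
])

```text
time: 48.0
ee_pos: [0.5665, 0.2572, 0.1239]
tcp_rot: [180.0, 0.1, -175.0]
wrist_force: [-2.8, -0.8, 5.9]
opening: 0.0625
grasp_force: 55.7
```

play_rows([
  [[0, 0, 0.5], [0, 0, 0], 0.5],
  [[0, 0, 0], [0, 0, 0], 0.3],
  [[0, 0, 0], [0, 0, 0], 0.12],
  [[0, 0, 0], [0, 0, 0], 0.12],
  [[0, 0, 0], [0, 0, 0], 0.12],
  [[0, 0, -20], [0, 0, 0], 0.12],
  [[0, 0, -50], [0, 0, 0], 0.12],
  [[0, 0, -90], [0, 0, 0], 0.12],
  [[0, 0, -100], [0, 0, 0], 0],
  [[0, 0, -100], [0, 0, 0], 0],
  [[0, 0, -100], [0, 0, 0], 0],
])

```text
time: 49.1
ee_pos: [0.5662, 0.2568, 0.2213]
tcp_rot: [-180.0, -0.1, -175.0]
wrist_force: [-0.1, -0.4, 0.1]
opening: 0.0852
grasp_force: 0.0
```

```bash
python3 - <<'E'
from h import *
p,d,W=shot("top");
print(cups(W,[(228,196)]))
mv((.554,.448,.22,185),(.554,.448,.12,185))
E
```

```text
[(array([0.5542, 0.4481]), 0.0324, np.float64(0.05))]
now 49.15 [0.566  0.2568 0.2207] [-1.800e+02 -1.000e-01 -1.751e+02] q6 19.4 F [ 0.1 -0.3  0.4] open 0.0853
[-4.5, 191.6, 0.6] [-0.0, -0.1, -0.1]
[-4.7, 191.6, 100.6] [-0.0, -0.1, -0.1]
```

play_rows([
  [[0, 20, 0], [0, 0, 0], 0],
  [[0, 60, 0], [0, 0, 0], 0],
  [[-2, 100, 0], [0, 0, 0], 0],
  [[-3, 140, 0], [0, 0, 0], 0],
  [[-4, 175, 0], [0, 0, 0], 0],
  [[-4.5, 191.5, 0], [0, 0, 0], 0],
  [[-4.5, 191.5, 30], [0, 0, 0], 0],
  [[-4.5, 191.5, 70], [0, 0, 0], 0],
  [[-4.5, 191.5, 100], [0, 0, 0], 0],
  [[-4.5, 191.5, 100], [0, 0, 0], 0],
  [[-4.5, 191.5, 100], [0, 0, 0], 0],
])

```text
time: 50.25
ee_pos: [0.5536, 0.4484, 0.1222]
tcp_rot: [-179.9, -0.1, -175.0]
wrist_force: [-0.4, -0.2, 0.6]
opening: 0.0855
grasp_force: 0.0
```

```bash
python3 - <<'E'
from h import *
mv((.554,.448,.027,185))
p,d,W=shot("scene","s14")
m=np.zeros((420,560),bool);m[225:290,190:285]=1
blob(W,m&(W[...,2]>.040)&(W[...,2]<.055))
cv2.imwrite("pics/c14.png",cv2.resize(p[100:320,140:400,::-1],None,fx=2.7,fy=2.7,interpolation=2))
E
```

```text
now 50.25 [0.5536 0.4484 0.1222] [-1.799e+02 -1.000e-01 -1.750e+02] q6 34.0 F [-0.4 -0.2  0.6] open 0.0855
[-0.5, -0.4, 95.2] [-0.1, -0.1, -0.0]
[263. 231.] 213 [0.5446 0.3318] [0.1176 0.034 ] 21.8 z [0.04  0.047 0.054]
[217. 247.] 165 [0.5505 0.4484] [0.0617 0.0664] 53.3 z [0.041 0.044 0.047]
```

View pics/c14.png

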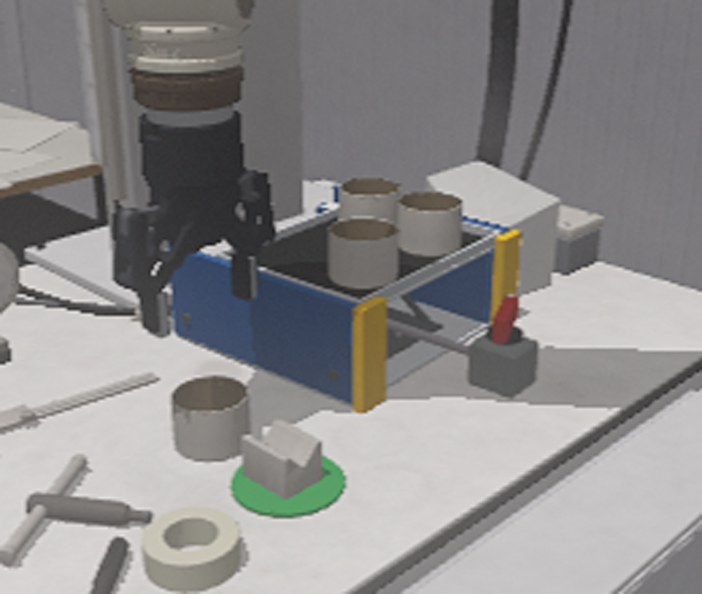

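Three cups stand upright on the tray at (370,205), (430,222) and (363,253). Cup a at (210,420) is below the gripper, and the block is still on the mat. I'll take cup a.

play_rows([
  [[0, 0, 30], [0, 0, 0], 0],
  [[0, 0, 60], [0, 0, 0], 0],
  [[0, 0, 84], [0, 0, 0], 0],
  [[0, 0, 93], [0, 0, 0], 0],
  [[0, 0, 93], [0, 0, 0], 0],
  [[0, 0, 93], [0, 0, 0], 0.3],
  [[0, 0, 93], [0, 0, 0], 0.5],
  [[0, 0, 93], [0, 0, 0], 0.5],
  [[0, 0, 93], [0, 0, 0], 0.5],
  [[0, 0, 93], [0, 0, 0], 0.5],
  [[0, 0, 63], [0, 0, 0], 0.5],
  [[0, 0, 23], [0, 0, 0], 0.5],
  [[0, 0, -27], [0, 0, 0], 0.5],
  [[0, 0, -77], [0, 0, 0], 0.5],
  [[0, 0, -98], [0, 0, 0], 0.5],
  [[0, 0, -98], [0, 0, 0], 0.5],
  [[0, 0, -98], [0, 0, 0], 0.5],
])

```text
time: 52.0
ee_pos: [0.5545, 0.4483, 0.2211]
tcp_rot: [180.0, 0.1, -175.0]
wrist_force: [0.2, -0.0, -1.7]
opening: 0.0623
grasp_force: 54.9
```

```bash
python3 - <<'E'
from h import *
t=st(37,52);print(t,telemetry.get_obs()["grasp_force"]);mv((*t,.22,185),(*t,.122,185))
E
```

```text
[0.64032711 0.26352689] 54.90986749297008
now 52.0 [0.5545 0.4483 0.2211] [ 1.80e+02  1.00e-01 -1.75e+02] q6 34.0 F [ 0.2 -0.  -1.7] open 0.0623
[-69.6, -191.5, 1.0] [0.0, 0.1, -0.0]
[-69.5, -191.5, 99.0] [0.0, 0.1, -0.0]
```

play_rows([
  [[-7, -20, 0], [0, 0, 0], 0.5],
  [[-20, -55, 0], [0, 0, 0], 0.5],
  [[-33, -90, 0], [0, 0, 0], 0.5],
  [[-45, -125, 0], [0, 0, 0], 0.5],
  [[-58, -160, 0], [0, 0, 0], 0.5],
  [[-67, -183, 0], [0, 0, 0], 0.5],
  [[-70, -191.5, 0], [0, 0, 0], 0.5],
  [[-70, -191.5, 0], [0, 0, 0], 0.5],
  [[-70, -191.5, 20], [0, 0, 0], 0.5],
  [[-70, -191.5, 45], [0, 0, 0], 0.5],
  [[-70, -191.5, 70], [0, 0, 0], 0.5],
  [[-70, -191.5, 86], [0, 0, 0], 0.5],
  [[-70, -191.5, 94], [0, 0, 0], 0.5],
  [[-70, -191.5, 97], [0, 0, 0], 0.5],
  [[-70, -191.5, 97], [0, 0, 0], 0.5],
  [[-70, -191.5, 97], [0, 0, 0], 0.5],
])

```text
time: 53.6
ee_pos: [0.6405, 0.2639, 0.1241]
tcp_rot: [180.0, 0.0, -175.0]
wrist_force: [0.4, 0.5, -0.3]
opening: 0.0623
grasp_force: 54.9
```

play_rows([
  [[0, 0, 0.5], [0, 0, 0], 0.5],
  [[0, 0, 1], [0, 0, 0], 0.5],
  [[0, 0, 1.5], [0, 0, 0], 0.5],
  [[0, 0, 1.5], [0, 0, 0], 0.5],
  [[0, 0, 1.5], [0, 0, 0], 0.5],
])

```text
time: 54.1
ee_pos: [0.6407, 0.2637, 0.1235]
tcp_rot: [179.9, 0.1, -175.0]
wrist_force: [-2.5, 0.3, 7.5]
opening: 0.0623
grasp_force: 55.7
```

play_rows([
  [[0, 0, 0], [0, 0, 0], 0.3],
  [[0, 0, -0.5], [0, 0, 0], 0.12],
  [[0, 0, -0.5], [0, 0, 0], 0.12],
  [[0, 0, -0.5], [0, 0, 0], 0.12],
  [[0, 0, -20], [0, 0, 0], 0.12],
  [[0, 0, -50], [0, 0, 0], 0.12],
  [[0, 0, -90], [0, 0, 0], 0.12],
  [[0, 0, -130], [0, 0, 0], 0],
  [[30, 20, -130], [0, 0, 0], 0],
  [[70, 45, -130], [0, 0, 0], 0],
  [[110, 70, -130], [0, 0, 0], 0],
  [[150, 95, -130], [0, 0, 0], 0],
  [[190, 120, -130], [0, 0, 0], 0],
  [[230, 145, -130], [0, 0, 0], 0],
  [[270, 170, -130], [0, 0, 0], 0],
  [[310, 195, -130], [0, 0, 0], 0],
  [[345, 215, -130], [0, 0, 0], 0],
  [[365, 230, -130], [0, 0, 0], 0],
  [[365, 230, -130], [0, 0, 0], 0],
  [[365, 230, -130], [0, 0, 0], 0],
])

```text
time: 56.1
ee_pos: [0.2569, 0.4611, 0.252]
tcp_rot: [-180.0, 0.0, -175.0]
wrist_force: [-0.2, 0.1, 0.6]
opening: 0.0853
grasp_force: 0.0
```

```bash
python3 - <<'E'
from h import *
p,d,W=shot("top","t15"); tray(W,p)
r,g,b=[p[...,i].astype(int) for i in range(3)]
print("red");blob(W,(r>g+60)&(r>b+60)&(g<100)&(W[...,0]<.5)&(W[...,0]>.3))
dd=W[...,:2]-S0;a=np.radians(5);X=(dd[...,0]*np.cos(a)+dd[...,1]*np.sin(a))*1000; Y=(-dd[...,0]*np.sin(a)+dd[...,1]*np.cos(a))*1000
for sx in(-1,1):
  for sy in(-1,1):
    m=(X*sx>0)&(Y*sy>0)&(abs(X)<90)&(abs(Y)<115)&(W[...,2]>.128)&(W[...,2]<.15)
    c=cv2.minEnclosingCircle(np.stack([X[m],Y[m]],-1).astype(np.float32));print(sx,sy,np.round(c[0],1),round(c[1],1),np.percentile(W[m][:,2],[5,95]).round(3))
cv2.imwrite("pics/c15.png",cv2.resize(p[110:270,160:430,::-1],None,fx=2.9,fy=2.9,interpolation=2))
print(telemetry.get_obs()["ee_pos"])
E
```

```text
[307. 172.] 396 [0.6127 0.2092] [0.1815 0.23  ] 5.1 z [0.096 0.1   0.105]
[335. 191.] 24 [0.565  0.1335] [0.012  0.0309] 74.8 z [0.094 0.095 0.097]
[308. 175.] 2567 [0.6131 0.2077] [0.1715 0.2205] 5.0 z [0.087 0.091 0.095]
red
[311. 235.] 71 [0.4425 0.1991] [0.0113 0.0463] 27.2 z [0.074 0.079 0.084]
-1 -1 [-38.2 -51.9] 32.4 [0.129 0.139]
-1 1 [-37.9  51.9] 32.0 [0.129 0.141]
1 -1 [ 37.5 -50.9] 32.5 [0.129 0.14 ]
1 1 [36.2 51.5] 32.2 [0.129 0.141]
[0.25742757 0.46083773 0.25198235]
```

View pics/c15.png

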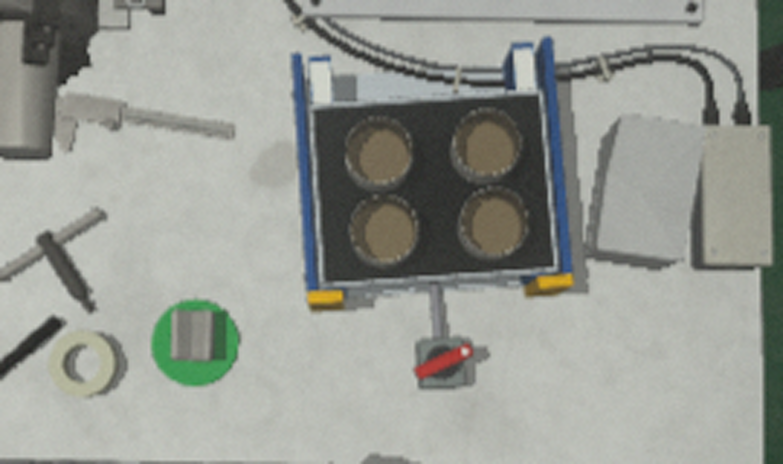

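All four cups stand inside the rim, but the tray has crept about 3 mm off the stops. With shut fingers I'll push the inside of the front rim back against them.

```bash
python3 - <<'E'
from h import *
t=st(-60,0);print(t);mv((*t,.25,185),(*t,.13,185),(*t,.113,185))
E
```

```text
[0.54822832 0.20327066]
now 56.15 [0.2574 0.4608 0.252 ] [-180.    0. -175.] q6 55.9 F [0.9 0.4 0.3] open 0.0855
[-267.4, -281.8, 2.1] [-0.0, 0.0, -0.0]
[-267.4, -281.7, 122.1] [-0.0, 0.0, -0.0]
[-267.4, -281.7, 139.1] [-0.0, 0.0, -0.0]
```

play_rows([
  [[-30, -32, 0], [0, 0, 0], 1],
  [[-65, -69, 0], [0, 0, 0], 1],
  [[-100, -106, 0], [0, 0, 0], 1],
  [[-135, -143, 0], [0, 0, 0], 1],
  [[-170, -180, 0], [0, 0, 0], 1],
  [[-205, -217, 0], [0, 0, 0], 1],
  [[-240, -254, 0], [0, 0, 0], 1],
  [[-258, -275, 0], [0, 0, 0], 1],
  [[-263.5, -281.5, 0], [0, 0, 0], 1],
  [[-263.5, -281.5, 0], [0, 0, 0], 1],
  [[-263.5, -281.5, 25], [0, 0, 0], 1],
  [[-263.5, -281.5, 55], [0, 0, 0], 1],
  [[-263.5, -281.5, 85], [0, 0, 0], 1],
  [[-263.5, -281.5, 110], [0, 0, 0], 1],
  [[-263.5, -281.5, 125], [0, 0, 0], 1],
  [[-263.5, -281.5, 133], [0, 0, 0], 1],
  [[-263.5, -281.5, 137], [0, 0, 0], 1],
  [[-263.5, -281.5, 137], [0, 0, 0], 1],
  [[-263.5, -281.5, 137], [0, 0, 0], 1],
])

```text
time: 58.05
ee_pos: [0.5443, 0.2035, 0.1162]
tcp_rot: [180.0, 0.1, -175.0]
wrist_force: [0.3, 1.3, 0.1]
opening: -0.0004
grasp_force: 0.0
```

```bash
python3 - <<'E'
from h import *
mv((*st(-70,0),.113,185))
E
```

```text
now 58.05 [0.5443 0.2035 0.1162] [ 1.80e+02  1.00e-01 -1.75e+02] q6 15.5 F [0.3 1.3 0.1] open -0.0004
[6.2, -0.6, 3.2] [0.0, 0.1, -0.0]
```

play_rows([
  [[0, -0.5, 1], [0, 0, 0], 1],
  [[0, -0.5, 3], [0, 0, 0], 1],
  [[1, -0.5, 3], [0, 0, 0], 1],
  [[2, -0.5, 3], [0, 0, 0], 1],
  [[3, -0.5, 3], [0, 0, 0], 1],
  [[4, -0.5, 3], [0, 0, 0], 1],
  [[5, -0.5, 3], [0, 0, 0], 1],
  [[5, -0.5, 3], [0, 0, 0], 1],
])

```text
time: 58.85
ee_pos: [0.5388, 0.2023, 0.1121]
tcp_rot: [-180.0, -0.0, -175.0]
wrist_force: [0.3, -0.2, 0.6]
opening: -0.0002
grasp_force: 0.0
```

play_rows([
  [[0.5, 0, 0], [0, 0, 0], 1],
  [[1, 0, 0], [0, 0, 0], 1],
  [[1.5, 0, 0], [0, 0, 0], 1],
  [[2, 0, 0], [0, 0, 0], 1],
  [[2.5, 0, 0], [0, 0, 0], 1],
  [[3, 0, 0], [0, 0, 0], 1],
  [[3, 0, 0], [0, 0, 0], 1],
])

```text
time: 59.55
ee_pos: [0.5359, 0.2021, 0.1121]
tcp_rot: [-180.0, -0.0, -175.0]
wrist_force: [0.4, 0.2, 0.3]
opening: -0.0001
grasp_force: 0.0
```

play_rows([
  [[0.5, 0, 0], [0, 0, 0], 1],
  [[1, 0, 0], [0, 0, 0], 1],
  [[1.5, 0, 0], [0, 0, 0], 1],
  [[2, 0, 0], [0, 0, 0], 1],
  [[2.5, 0, 0], [0, 0, 0], 1],
  [[3, 0, 0], [0, 0, 0], 1],
  [[3, 0, 0], [0, 0, 0], 1],
])

```text
time: 60.25
ee_pos: [0.5331, 0.2018, 0.1121]
tcp_rot: [180.0, 0.0, -175.0]
wrist_force: [2.5, -0.2, -1.7]
opening: 0.0001
grasp_force: 1.1
```

play_rows([
  [[0.5, 0, 0], [0, 0, 0], 1],
  [[1, 0, 0], [0, 0, 0], 1],
  [[1, 0, 0], [0, 0, 0], 1],
  [[1, 0, 0], [0, 0, 0], 1],
])

```text
time: 60.65
ee_pos: [0.5319, 0.2018, 0.1121]
tcp_rot: [180.0, -0.0, -175.0]
wrist_force: [1.8, -0.5, -0.6]
opening: 0.0002
grasp_force: 0.9
```

play_rows([
  [[0.5, 0, 0], [0, 0, 0], 1],
  [[1, 0, 0], [0, 0, 0], 1],
  [[1, 0, 0], [0, 0, 0], 1],
  [[1, 0, 0], [0, 0, 0], 1],
])

```text
time: 61.05
ee_pos: [0.5312, 0.2017, 0.1121]
tcp_rot: [180.0, 0.0, -175.0]
wrist_force: [3.8, 1.1, -0.9]
opening: 0.0001
grasp_force: 2.0
```

play_rows([
  [[0.5, 0, 0], [0, 0, 0], 1],
  [[1, 0, 0], [0, 0, 0], 1],
  [[1, 0, 0], [0, 0, 0], 1],
  [[1, 0, 0], [0, 0, 0], 1],
])

```text
time: 61.45
ee_pos: [0.5311, 0.2017, 0.1122]
tcp_rot: [180.0, 0.1, -175.1]
wrist_force: [8.5, 0.7, -3.0]
opening: -0.0002
grasp_force: 4.6
```

```bash
python3 - <<'E'
from h import *
p,d,W=shot("top","t16"); tray(W,p)
E
```

```text
[287. 167.] 238 [0.608  0.2274] [0.1814 0.1926] 4.8 z [0.095 0.1   0.104]
[285. 171.] 973 [0.608  0.2281] [0.1707 0.1795] 4.9 z [0.087 0.091 0.095]
```

It has reached the stops: force rises with no movement. I'll back off, rise and retreat.

play_rows([
  [[-2, 0, 0], [0, 0, 0], 1],
  [[-7, 0, 0], [0, 0, 0], 1],
  [[-9, 0, -3], [0, 0, 0], 1],
  [[-9, 0, -20], [0, 0, 0], 1],
  [[-9, 0, -50], [0, 0, 0], 1],
  [[-9, 0, -90], [0, 0, 0], 1],
  [[-9, 0, -130], [0, 0, 0], 1],
  [[0, 30, -130], [0, 0, 0], 1],
  [[40, 65, -130], [0, 0, 0], 1],
  [[80, 100, -130], [0, 0, 0], 1],
  [[120, 135, -130], [0, 0, 0], 1],
  [[160, 170, -130], [0, 0, 0], 1],
  [[200, 205, -130], [0, 0, 0], 1],
  [[235, 240, -130], [0, 0, 0], 1],
  [[255, 270, -130], [0, 0, 0], 1],
  [[255, 280, -130], [0, 0, 0], 1],
  [[255, 280, -130], [0, 0, 0], 1],
])

```text
time: 63.2
ee_pos: [0.2507, 0.4597, 0.2418]
tcp_rot: [-180.0, -0.0, -174.9]
wrist_force: [0.1, 0.1, 0.3]
opening: 0.0001
grasp_force: 0.0
```

```bash
python3 - <<'E'
from h import *
p,d,W=shot("top","t17"); tray(W,p)
r,g,b=[p[...,i].astype(int) for i in range(3)]
print("red");blob(W,(r>g+60)&(r>b+60)&(g<100)&(W[...,0]<.5)&(W[...,0]>.3))
dd=W[...,:2]-(.6096,.209);a=np.radians(5);X=(dd[...,0]*np.cos(a)+dd[...,1]*np.sin(a))*1000; Y=(-dd[...,0]*np.sin(a)+dd[...,1]*np.cos(a))*1000
for sx in(-1,1):
  for sy in(-1,1):
    m=(X*sx>0)&(Y*sy>0)&(abs(X)<90)&(abs(Y)<115)&(W[...,2]>.128)&(W[...,2]<.15)
    c=cv2.minEnclosingCircle(np.stack([X[m],Y[m]],-1).astype(np.float32));print(sx,sy,np.round(c[0],1),round(c[1],1))
p,d,W=shot("scene","s17");cv2.imwrite("pics/c17.png",cv2.resize(p[120:330,120:400,::-1],None,fx=2.8,fy=2.8,interpolation=2))
E
```

```text
[303. 175.] 356 [0.6098 0.2092] [0.1818 0.2292] 4.9 z [0.096 0.1   0.105]
[344. 148.] 40 [0.6849 0.1048] [0.0636 0.0264] 32.7 z [0.094 0.1   0.103]
[332. 160.] 21 [0.6543 0.1445] [0.0269 0.0153] 28.3 z [0.094 0.096 0.099]
[308. 176.] 2585 [0.61   0.2076] [0.171  0.2206] 5.1 z [0.087 0.091 0.095]
red
[311. 235.] 73 [0.4426 0.1991] [0.0113 0.0468] 27.4 z [0.072 0.079 0.083]
-1 -1 [-43.  -52.4] 32.3
-1 1 [-37.   51.2] 37.0
1 -1 [ 32.8 -51. ] 32.6
1 1 [31.5 51.2] 32.3
```

View pics/c17.png

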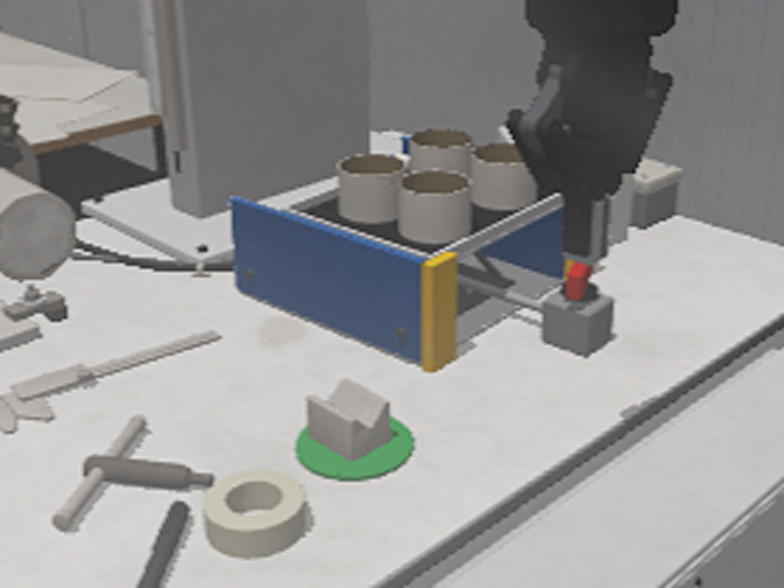

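All four cups stand upright and apart on the tray, the tray is against the stops, the block is on the mat, and the gripper is clear.

```bash
python3 -c "
from h import *
print(workorder.job_done())"
```

```text
the job is handed in; nothing more can be done
None
```

I handed the job in at about 63 s of the 210 s limit, but no verdict came back. The V block is upright on the mat, the tray is against both stops, and all four cups stand upright and apart on it. The jack was set by knob angle (about 7.5 rad, pad pressed about 2 mm), so the pad's contact force wasn't measured. While the cups were being loaded the tray crept about 3 mm off the stops, and I pushed it back.

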